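Load the T-bracket in the sliding drill jig and hold it home

ROBOT

A 6-joint arm with a two-finger parallel gripper is mounted at the origin on the work surface. World frame = base frame: x ahead of the robot, y to its left, z up, the work surface at z = 0. Lengths are in m, angles in rad, forces in N, time in s.
With the tool pointing down it reaches from about 0.4 to 0.825 m from the base axis. Payload 7 kg.
Tool frame: the origin (TCP) lies at the very end of the fingers, on their centre line; the grasp point (between the pads) lies 19 mm behind it; z points along the fingers, y is the direction in which the jaws open and shut (so a half turn about z gives the same grasp; the last joint's range is limited). The gripper opens to 85 mm and grips with 20 to 120 N. Pads are 22 mm wide; open, the fingers measure 114 mm over their backs; the gripper's body (76 mm by 85 mm) begins 54 mm behind the grasp point. The pads swing forward as they close: fully open they stand 13 mm farther back than shut.
Start: joints at [-0.936, 0.359, 0.012, 0, -1.224, -0.288], TCP at [0.229, -0.635, 0.197] pointing down, gripper open.
Joint ranges: [-3.07, 3.07], [-1.43, 2.12], [-1.02, 1.25], [-3.03, 1.67], [-3.05, -0], [-3.03, 3.03]. Speed limits (rad/s): [2.39, 2.39, 3.01, 3.14, 3.14, 3.14].

INTERFACE

Orientations are given as a unit quaternion [x, y, z, w].
In Python, from bench import robot gives the robot as it stands. The module is installed in compiled form; this text tells all that it offers.
- The arm moves only by the shell command python3 -m crank 'ROWS' [OPENING]. ROWS is JSON, a list of rows, each a list of 6 numbers: the shift along the tool's x, y, z as a fraction of full scale, then the turn, a rotation vector about the tool's x, y, z as a fraction of full scale. A call has exactly 5 rows; each row is the pose to reach, as a shift and turn from the pose commanded when the call began, along the tool's axes at that moment, turning the shorter way round; what a row does not reach only later rows make up. Full scale, the value 1, is 75 cm for a shift and pi rad for a turn. A row lasts 1/10 s, in which the tool goes at most 50 mm and 8.59 degrees, less where a joint would pass 70% of its speed; a pose out of reach is approached as far as the arm can. A call with a number of a shift or a turn outside -1 to 1 is refused whole. A call with a gripper value outside its range is refused whole. OPENING is the closure in counts, from 0 (fully open) to 255 (shut), set as the call begins (- or left out, the last holds). The fingers move at their own pace and stop on an object; the grip force is fixed at half the most. Time passes only in rows, so rows that repeat a pose let the fingers close, or fill a call up. It gives the time, the measured TCP pose, the force and the opening at its end, in the units of the state.
- robot.get_state(): the state, without advancing time (a new reading comes with each control period).
- robot.camera(name): name is "scene" or "side" or "wrist"; returns a dict with "frame" (480x640x3 uint8, red, green, blue), "fx", "fy", "cx", "cy" (pixels), "T" (4x4, takes a point from camera to world coordinates). Camera axes: x right, y up, looking along -z (the intrinsics and any distortion apply to the point x, -y, -z); pixel columns grow to the right and rows downward; lengths in m; the calibration is good to about 2 mm. A picture is of the moment at which its call begins. There is no depth.
- robot.hand_in(): hands the job in, once; it reports no verdict.
Trained networks look in a picture, given as the dict that the camera call returned (one of the last four; its "shot" number tells which), for a name from the list of things; names that differ only in an ending like _2 or _b are one class to them, and where a whole thing is asked for, a point or a joint stands for the part that bears it (a point fixed in the world has none). Each returns a list of dicts, best first, with "p" (0 to 1); they miss things now and then, are a little off and sometimes report something else, mostly with a low value. They report only what shows in the picture. A call takes as long as a camera call. They do not tell look-alikes from the thing itself.
- robot.trace(target, picture): "mask" (480x640 bool, what is visible of it) and "extent" ([left, top, right, bottom] in pixels, round what is visible of it).
- robot.spot_point(target, picture): "xy" ([column, row] in pixels: a listed point, or the origin of a listed thing).
The state is a dict: "time": time; "joint_positions": joint angles; "joint_vel": joint speeds; "joint_torque": joint torques, N m; "position": TCP position; "orientation": TCP orientation; "ft_force": force on the tool from outside, world axes, zero at the start; "torque": the same for the moment, N m; "gripper_width": finger opening in m.
Only numpy, scipy, OpenCV 4.12 (cv2) and the standard library are available. Lean on these libraries where they do the work, as an engineer would, in place of code of your own. Each camera call takes 0.05 s, during which the arm holds its last target.

TASK

First slide the drill jig's carriage all the way to the tall stop block at the left end of its slide (the robot's left). Then pick up the aluminium T-bracket (not the L-shaped one), push the plain end of its foot under the jig's bush plate, against the spring, until it is fully home and square, and finish while still holding it pressed home with the fingers. Leave the other things where they are.

Things in the scene. Friction and masses are not known exactly. Their poses are not given: they have to be found in the camera images.
- carriage (a joint): carriage position along its slide, m: 0 at the low keeper (right end, -y), 0.150 against the tall stop block (left end, +y; top 66 mm above the bench). Grows along +y of nest. Sliding takes about 5 N; it stays where left. Carriage: aluminium plate 150 x 140 mm, top 36 mm above the bench, on a fixed steel base 336 mm long, yawed up to 0.15 rad
- nest (a point): on the carriage: middle of the mouth under the bush plate, at nest-floor height (carriage top, 36 mm above the bench). x points into the nest (push direction, away from the robot), y along the slide to the stop, z up. The flat floor runs to x = -85 and y = -90 to +50 mm. Space under the plate 11 mm high, 54 mm wide; side cheeks flare to about 71 mm wide at x = -13. Back of the nest at x = 40 mm
- lip (a point): middle of the top front edge of the bush plate (the lip): steel, 55 mm deep (x), 74 mm wide (y), 10 mm thick, with two drill bushes on top; this point is 21 mm above nest, same axes; moves with the carriage
- post (a point): middle of the carriage's upright steel push post, 16 mm across, 42 mm tall; this point is 21 mm above the carriage top (57 mm above the bench), at x = -45, y = -70 mm from nest. A collar 22 mm across and 6 mm tall is round its foot. Moves with the carriage
- ejector: brass spring pad, 24 mm wide, hidden under the bush plate: sticks out 12 mm from the nest's back, can be pushed flush, moving along x of nest. Takes about 4 N at first, 12 N when flush; then the part meets the solid back. It pushes the part out again if let go. Origin 14 mm below nest when unpressed
- bracket: the T-bracket: plain aluminium, about 0.16 kg; flat foot 90 (x) by 50 (y) by 8 mm, an upright web on its middle line 40 mm long (x), 10 mm thick (y), top 50 mm above the underside, over the rear of the foot (x = -45 to -5 mm). Origin: centre of the foot's underside; x points to the plain end that goes in, z up. Fully home the origin is at x = -5 mm from nest
- bracket_web (a point): centre of the T-bracket's web, the place to grip it: at x = -25, y = 0, z = 30 mm in the bracket's frame; same axes as the bracket
- bracket_nose (a point): middle of the end face of the foot's plain end, 45 mm ahead of the bracket's origin, 4 mm above its underside; fully home it is at x = 40, y = 0, z = 4 mm from nest
- angle: look-alike bystander: aluminium angle bracket (L), foot 90x50x8 mm, upright 8 mm thick, 50 mm wide and 50 mm high across the whole of one end; lies on the other side of the jig from the T-bracket
- die: bystander: steel die cube, 26 mm
- disc: bystander: flat steel disc with seven holes, 42 mm across, 6 mm thick
- oil_can: bystander: grey can, 56 mm across, 110 mm tall
- scrap_cup: bystander: open steel cup, 72 mm across, 70 mm tall
There are look-alikes about, which are no part of the job. Leave any orange or purple look-alike of the bracket alone.

How it is judged:
By the outcome, as a careful person would: the job done as asked, in the order asked, and still so for the second after the job is handed in, while the arm keeps its last pose, push and grip.
It also fails if it takes over 58 s, if anything falls off the work surface, if the arm or the gripper's body presses on something with over 40 N, if the wrist force passes 120 N, or if a joint passes its speed limit or range.

## Working session

There is one attempt and no reset: what is moved stays moved. The work goes in short steps, Python scripts to look and compute and a shell command to move; the robot and the scene stay as the last step left them, time stands still between calls to the robot, and variables do not carry over. Pictures are saved under pics/ and viewed, and the job is handed in when it is done.

```bash
mkdir -p pics; ls
python3 - <<'E'
from bench import robot
import cv2
print(robot.get_state())
for n in ["scene","side","wrist"]:
    c=robot.camera(n); cv2.imwrite(f"pics/a_{n}.png",c["frame"][:,:,::-1])
    print(n,c["fx"],c["fy"],c["cx"],c["cy"],c["T"].tolist(),[k for k in c])
    for t in ["post","nest","lip","bracket","bracket_web","bracket_nose","angle","ejector"]:
        print(t,[(round(d["p"],2),[round(float(v)) for v in d["xy"]]) for d in robot.spot_point(t,c)][:4])
E
```

```text
pics
{'time': 0.0, 'joint_positions': array([-9.35917549e-01,  3.59388927e-01,  1.10490185e-02, -3.19593495e-04,
       -1.22409941e+00, -2.88097629e-01]), 'joint_vel': array([-2.92061973e-05,  1.28776542e-03,  1.48931301e-04, -3.30375561e-04,
        4.89351125e-04,  1.13384345e-03]), 'joint_torque': array([-2.33050807e-03, -5.83322346e+01,  2.93420720e+01,  6.93665341e+00,
       -6.05509340e-03, -4.48615208e-05]), 'position': array([ 0.22918708, -0.63432585,  0.19586363]), 'orientation': array([-1.72469403e-01,  9.85014522e-01,  8.02460332e-04, -2.31269091e-04]), 'ft_force': array([ 0.06506188, -0.20984072, -0.02719664]), 'torque': array([-0.01553853, -0.00420282, -0.00095291]), 'gripper_width': 0.08557810812132438}
scene 447.1613569981302 447.1613569981302 321.4814857381756 240.04712527239258 [[-0.24365088766578555, -0.7586065751873636, 0.6042766825074203, 1.072593461603152], [0.9698103863381176, -0.19705824979084982, 0.14365187343045, 0.1412576898726845], [0.01010244972201105, 0.6210347093938196, 0.7837179532444999, 0.8139593858715122], [0.0, 0.0, 0.0, 1.0]] ['frame', 'fx', 'fy'
[... 897 characters left out ...]
342]), (0.8, [201, 382])]
bracket_web [(0.84, [332, 372]), (0.76, [211, 382]), (0.68, [256, 320])]
bracket_nose [(0.94, [179, 376]), (0.88, [246, 360]), (0.6, [296, 379])]
angle [(0.84, [395, 183])]
ejector []
wrist 404.472981569571 404.472981569571 314.7960597102751 247.77524748311492 [[-0.33984333350098, -0.8900465391726978, -0.3038480982031074, 0.15206483682886604], [0.9404820176013632, -0.3217175476675842, -0.10950522403623042, -0.6635703795470643], [-0.00028851934258523703, -0.3229782928146398, 0.9464063287653619, 0.37365016029084197], [0.0, 0.0, 0.0, 1.0]] ['frame', 'fx', 'fy', 'cx', 'cy', 'T', 'shot']
post []
nest []
lip []
bracket []
bracket_web []
bracket_nose []
angle []
ejector []
```

View pics/a_scene.png

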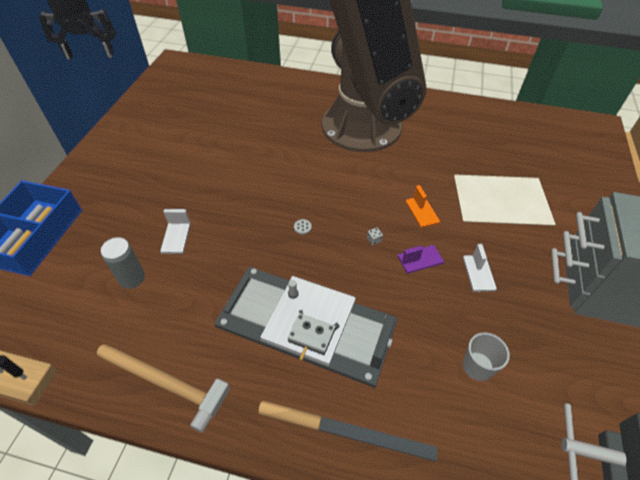

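View pics/a_side.png

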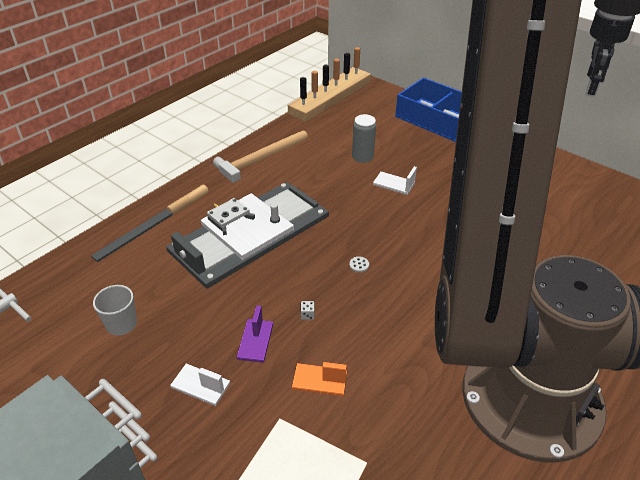

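```bash
cat > h.py <<'E'
import numpy as np, cv2
from bench import robot
def ray(c,xy):
    d=np.array([(xy[0]-c["cx"])/c["fx"],-(xy[1]-c["cy"])/c["fy"],-1.0]); T=np.array(c["T"])
    d=T[:3,:3]@d; return T[:3,3],d/np.linalg.norm(d)
def onz(c,xy,z):
    o,d=ray(c,xy); return o+d*(z-o[2])/d[2]
def proj(c,P):
    T=np.array(c["T"]); p=T[:3,:3].T@(np.asarray(P)-T[:3,3]); return np.array([c["cx"]+c["fx"]*p[0]/-p[2], c["cy"]+c["fy"]*p[1]/p[2]])
def tri(l):
    A=0;b=0
    for c,xy in l:
        o,d=ray(c,xy);M=np.eye(3)-np.outer(d,d);A=A+M;b=b+M@o
    return np.linalg.solve(A,b)
E
python3 - <<'E'
from h import *
np.set_printoptions(precision=4,suppress=True)
S=robot.camera("scene");D=robot.camera("side")
cv2.imwrite("pics/b1.png",cv2.resize(S["frame"][170:320,380:520,::-1],None,fx=4,fy=4,interpolation=cv2.INTER_CUBIC))
cv2.imwrite("pics/b2.png",cv2.resize(S["frame"][250:400,200:410,::-1],None,fx=3.8,fy=3.8,interpolation=cv2.INTER_CUBIC))
cv2.imwrite("pics/b3.png",cv2.resize(D["frame"][170:290,150:340,::-1],None,fx=4,fy=4,interpolation=cv2.INTER_CUBIC))
Z=dict(post=.057,nest=.036,lip=.057,bracket=0,bracket_web=.03,bracket_nose=.004)
for t,z in Z.items():
    a=robot.spot_point(t,S);b=robot.spot_point(t,D)
    print(t)
    for c,l in((S,a),(D,b)):
        for d in l: print("  ",round(d["p"],2),np.array(d["xy"]),onz(c,d["xy"],z))
    for d in a:
        for e in b:
            P=tri([(S,d["xy"]),(D,e["xy"])]); 
            if abs(P[2]-z)<.015: print("   tri",np.round(d["xy"]),P)
for n,l in(("web",(478,254)),): print(onz(S,l,.03))
for c in (S,D):
    for d in robot.trace("bracket",c): print("tr",d["p"],d["extent"],d["mask"].sum())
E
```

```text
post
   0.85 [291.4 290.4] [ 0.6274 -0.0242  0.057 ]
   0.67 [477.5 275.5] [0.4984 0.3332 0.057 ]
   0.6 [275.8 214.2] [ 0.6163 -0.0239  0.057 ]
   0.2 [305.5 314.1] [0.384  0.1447 0.057 ]
   tri [291. 290.] [ 0.6222 -0.0274  0.0501]
   tri [478. 276.] [0.427  0.2497 0.0622]
nest
   0.75 [316.8 323.5] [0.6747 0.0401 0.036 ]
   0.63 [132.3 275.5] [ 0.6628 -0.359   0.036 ]
   0.92 [236.9 220.3] [0.6843 0.0286 0.036 ]
   tri [317. 324.] [0.6772 0.0382 0.0442]
lip
   0.96 [313.8 318.1] [0.6759 0.0344 0.057 ]
   0.62 [233.9 214.7] [0.6834 0.0357 0.057 ]
   tri [314. 318.] [0.6792 0.0369 0.0614]
bracket
   0.91 [422.6 258.9] [ 0.4403  0.2259 -0.    ]
   0.67 [476.3 273.6] [0.4507 0.3449 0.    ]
   0.58 [421.  208.3] [0.2862 0.2055 0.    ]
   0.52 [477.6 253.4] [0.3932 0.3459 0.    ]
   0.69 [256.4 343.4] [0.4388 0.2204 0.    ]
   0.64 [319.2 379.2] [0.3004 0.2048 0.    ]
   0.55 [199.  384.1] [0.4528 0.3476 0.    ]
   tri [423. 259.] [0.4392 0.2235 0.0006]
   tri [476. 274.] [0.4519 0.3463 0.0005]
   tri [421. 208.] [0.2961 0.2068 0.0086]
   tri [478. 253.] [ 0.3352  0.282  -0.0016]
bracke
[... 428 characters left out ...]
 291. ] [0.496  0.3587 0.004 ]
   0.8 [435.7 253.4] [0.4205 0.2526 0.004 ]
   0.74 [430.4 228.1] [0.3482 0.2337 0.004 ]
   0.88 [248.9 360.2] [0.4203 0.2578 0.004 ]
   0.78 [179.3 371.8] [0.4959 0.3546 0.004 ]
   0.65 [294.9 377.4] [0.3333 0.2315 0.004 ]
   tri [483. 291.] [ 0.4527  0.31   -0.0065]
   tri [483. 291.] [0.4959 0.3567 0.0051]
   tri [436. 253.] [0.4205 0.2548 0.0025]
   tri [430. 228.] [ 0.3384  0.2314 -0.0043]
[0.4197 0.3393 0.03  ]
tr 0.96 [405.3, 184.4, 439.6, 230.3] 749
tr 0.92 [398.4, 243.3, 442.6, 275.0] 824
tr 0.87 [461.6, 246.2, 491.6, 293.4] 914
tr 0.91 [238.2, 305.0, 273.6, 364.9] 1242
tr 0.77 [171.7, 365.4, 229.4, 403.9] 1449
tr 0.71 [290.3, 363.4, 346.9, 392.8] 1503
```

View pics/b1.png

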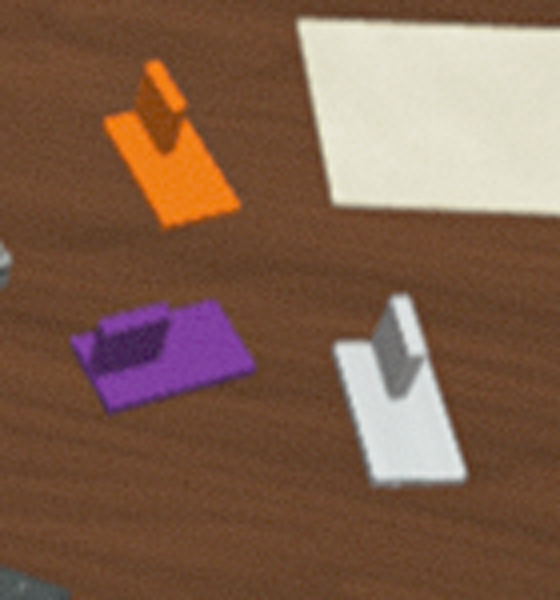

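View pics/b2.png

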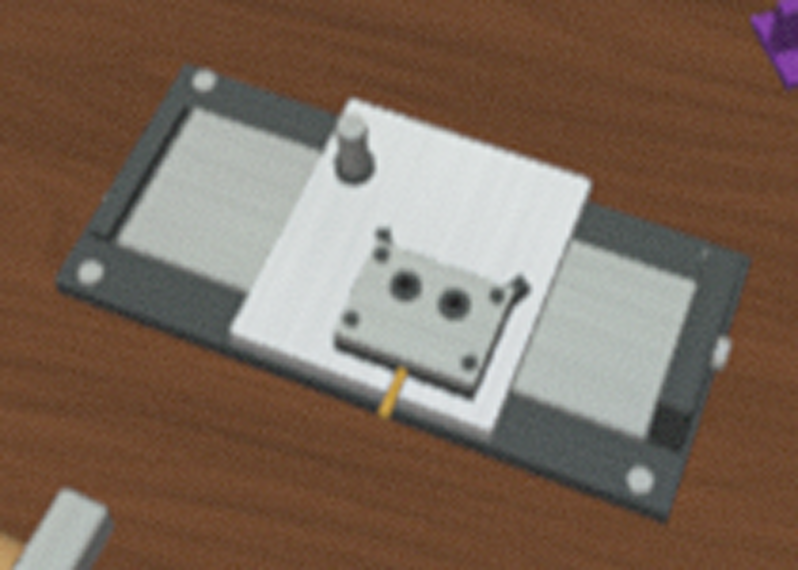

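View pics/b3.png

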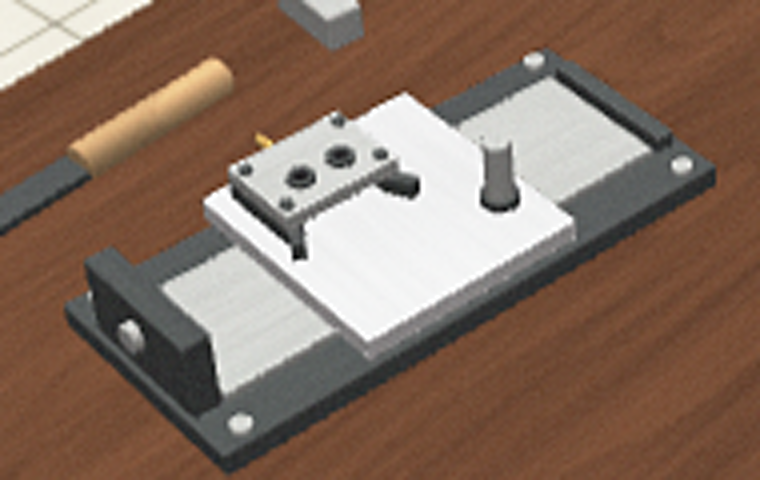

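White T at scene (477,270) is the one: upright in the middle, uncoloured aluminium. The orange (421,208) and purple (422,259) ones are look-alikes, and the L is at (176,232). Next I'll fit the jig pose.

```bash
cat > fit.py <<'E'
from h import *
from scipy.optimize import least_squares
np.set_printoptions(precision=4,suppress=True)
def rot(y): return np.array([[np.cos(y),-np.sin(y)],[np.sin(y),np.cos(y)]])
def fit(obs,p0,z0):
    # obs: list (cam, px, local xyz)
    def P(p,l): return np.r_[p[:2]+rot(p[2])@np.array(l[:2]),z0+l[2]]
    f=lambda p:np.concatenate([proj(c,P(p,l))-np.array(x) for c,x,l in obs])
    r=least_squares(f,p0,loss="soft_l1"); return r.x,f(r.x).reshape(-1,2)
E
python3 - <<'E'
from fit import *
S=robot.camera("scene");D=robot.camera("side")
s=lambda x,y:(200+x/3.8,250+y/3.8); d=lambda x,y:(150+x/4,170+y/4); b=lambda x,y:(380+x/4,170+y/4)
# corners: scene far-left(-x,-y),(−x,+y),(+x,+y),(+x,-y)
obs=[(S,s(352,98),(-.085,-.09,0)),(S,s(590,182),(-.085,.05,0)),(S,s(490,430),(.065,.05,0)),(S,s(232,332),(.065,-.09,0)),
(D,d(575,236),(-.085,-.09,0)),(D,d(371,350),(-.085,.05,0)),(D,d(205,201),(.065,.05,0)),(D,d(405,94),(.065,-.09,0)),
(S,s(353,122),(-.045,-.07,.042)),(D,d(497,142),(-.045,-.07,.042)),
]
p,r=fit(obs,[.68,.036,-.1],.036); print("nest",p);print(r)
for c in (S,D):
    p1,r1=fit([o for o in obs if o[0] is c],[.68,.036,-.1],.036); print(p1)
# bracket: foot corners top z=.008
ob=[(S,b(335,344),(-.045,-.025,.008)),(S,b(373,485),(.045,-.025,.008)),(S,b(465,477),(.045,.025,.008)),
(S,b(401,295),(-.045,0,.05)),(S,b(419,355),(-.005,0,.05))]
q,r=fit(ob,[.45,.346,.1],0); print("br",q);print(r)
cv2.imwrite("pics/c1.png",cv2.resize(D["frame"][350:420,150:250,::-1],None,fx=6,fy=6,interpolation=cv2.INTER_CUBIC))
n=p[:2];R=rot(p[2])
for k,v in dict(post=(-.045,-.07),stopdir=(0,.15)).items(): print(k,n+R@v)
# bolts/rails positions to know carriage displacement: base centre
E
```

```text
nest [ 0.6745  0.0405 -0.1326]
[[-0.2663 -0.7994]
 [ 0.5148 -1.2007]
 [ 0.0889 -0.7511]
 [-0.9593 -1.3092]
 [-0.3201 -3.0518]
 [-1.6844 -1.255 ]
 [-1.6323  0.1484]
 [-0.2726  0.1982]
 [-0.3906 -0.1541]
 [-0.6709  0.5077]]
[ 0.6762  0.0413 -0.1327]
[ 0.6721  0.0401 -0.1293]
br [0.4513 0.3499 0.2757]
[[-0.1176 -0.167 ]
 [ 0.005  -1.2413]
 [ 0.322   0.2926]
 [-0.2114  0.415 ]
 [ 0.0007  0.3182]]
post [ 0.6207 -0.023 ]
stopdir [0.6944 0.1891]
```

View pics/c1.png

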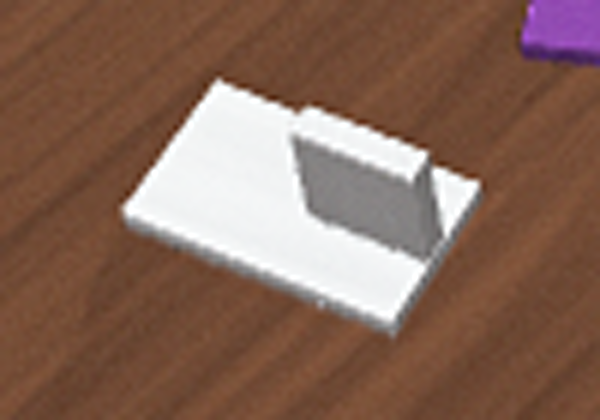

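```bash
cat > go.py <<'E'
import sys
from h import *
from scipy.spatial.transform import Rotation as Ro
# usage: go.py x y z phi  -> tool frame shift & turn fractions
x,y,z,phi=map(float,sys.argv[1:5])
s=robot.get_state();R0=Ro.from_quat(s["orientation"])
X=np.array([-np.cos(phi),-np.sin(phi),0]);Y=np.array([-np.sin(phi),np.cos(phi),0])
R1=Ro.from_matrix(np.c_[X,Y,[0,0,-1]])
d=R0.inv().apply(np.array([x,y,z])-s["position"]);w=(R0.inv()*R1).as_rotvec()
print("shift",np.round(d/.75,4),"mm",np.round(d*1e3,1),"turn",np.round(w/np.pi,4),"rows",np.linalg.norm(d)/.05,np.degrees(np.linalg.norm(w))/8.59)
E
python3 go.py .615 -.067 .197 -.133
```

```text
shift [-7.408e-01  5.372e-01 -2.000e-04] mm [-5.556e+02  4.029e+02 -2.000e-01] turn [0.     0.     0.1527] rows 13.726724145277243 3.2003487833617097
```

```bash
python3 -m crank '[[-0.054,0.039,0,0,0,0],[-0.108,0.078,0,0,0,0],[-0.162,0.117,0,0,0,0],[-0.216,0.156,0,0,0,0],[-0.27,0.196,0,0,0,0]]' 255; python3 go.py .615 -.067 .197 -.133
```

```text
time: 2.75
position: [0.3705, -0.4265, 0.197]
orientation: [-0.172, 0.985, -0.0, 0.0]
ft_force: [1.1, -0.6, 0.3]
gripper_width: 0.0121
shift [-0.4694  0.3401  0.    ] mm [-352.1  255.     0. ] turn [-1.000e-04  1.000e-04  1.527e-01] rows 8.695026885706808 3.1988378259172054
```

```bash
python3 -m crank '[[-0.054,0.039,0,0,0,0],[-0.108,0.078,0,0,0,0],[-0.162,0.117,0,0,0,0],[-0.216,0.156,0,0,0,0],[-0.27,0.196,0,0,0,0]]'; python3 -m crank '[[-0.05,0.036,0,0,0,0.04],[-0.1,0.072,0,0,0,0.08],[-0.15,0.108,0,0,0,0.12],[-0.2,0.144,0,0,0,0.153],[-0.2,0.144,0,0,0,0.153]]'; python3 go.py .615 -.067 .052 -.133
```

```text
time: 3.25
position: [0.5109, -0.2194, 0.1973]
orientation: [-0.173, 0.985, -0.0, 0.0]
ft_force: [1.5, -0.3, -0.8]
gripper_width: 0.0
time: 3.75
position: [0.6169, -0.0647, 0.1961]
orientation: [0.067, 0.998, 0.0, 0.0]
ft_force: [-1.4, -0.8, -0.9]
gripper_width: 0.0003
shift [ 0.0021 -0.0034  0.1922] mm [  1.6  -2.5 144.1] turn [ 0.      0.0001 -0.0003] rows 2.8829443612663135 0.005770790313295427
```

```bash
python3 -m crank '[[0.002,-0.008,0.05,0,0,0],[0.002,-0.008,0.1,0,0,0],[0.002,-0.008,0.15,0,0,0],[0.002,-0.008,0.175,0,0,0],[0.002,-0.008,0.192,0,0,0]]'
python3 - <<'E'
from h import *
for n in("scene","wrist"):
    c=robot.camera(n);f=c["frame"][:,:,::-1]
    if n=="scene": f=cv2.resize(f[230:400,200:420],None,fx=3.5,fy=3.5,interpolation=cv2.INTER_CUBIC)
    cv2.imwrite(f"pics/d_{n}.png",f)
E
```

```text
time: 4.25
position: [0.6109, -0.0749, 0.0509]
orientation: [0.067, 0.998, -0.0, -0.001]
ft_force: [0.2, -0.9, -0.5]
gripper_width: 0.0003
```

View pics/d_scene.png

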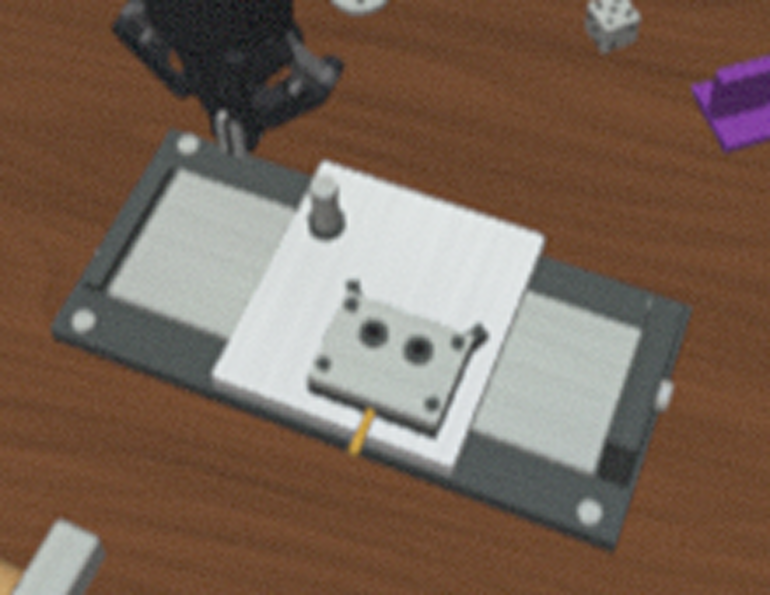

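View pics/d_wrist.png

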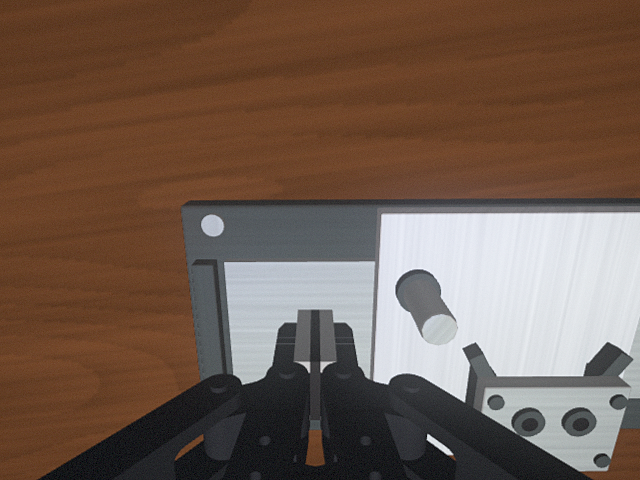

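Run:
```python
from h import *
s=robot.get_state();c=robot.camera("wrist")
print(s["position"],proj(c,s["position"]))
for z in(.042,.057,.078): print(z,proj(c,[.6207,-.023,z]))
print(onz(c,(440,328),.078),onz(c,(418,285),.042),[ (d["p"],d["xy"],onz(c,d["xy"],.057)) for d in robot.spot_point("post",c)])
print(onz(c,(380,212),.036),onz(c,(640,212),.036))
```

```text
[ 0.61095381 -0.07485903  0.05130861] [315.59781224 290.94697735]
0.042 [420.28518182 288.15042693]
0.057 [428.16397995 301.45265615]
0.078 [441.41378737 323.82307005]
[ 0.6226102  -0.02365672  0.078     ] [ 0.6188159  -0.02404872  0.042     ] [(0.73, [535.7, 359.3], array([0.65936715, 0.02811777, 0.057     ])), (0.68, [425.1, 304.9], array([ 0.6223034 , -0.02450524,  0.057     ]))]
[ 0.58036836 -0.03907263  0.036     ] [0.59724858 0.08640571 0.036     ]
```

Run:
```python
from h import *
s=robot.get_state();P=s["position"]
for n in("scene","side"):
    c=robot.camera(n);f=c["frame"][:,:,::-1].copy()
    for dz in(0,.02): 
        x=proj(c,P+[0,0,dz]);print(n,dz,x);cv2.circle(f,tuple(int(v) for v in np.round(x)),1,(0,0,255),-1)
    x=proj(c,P).astype(int)
    cv2.imwrite(f"pics/e_{n}.png",cv2.resize(f[x[1]-60:x[1]+40,x[0]-50:x[0]+70],None,fx=6,fy=6,interpolation=cv2.INTER_CUBIC))
```

```text
scene 0 [269.57321242 279.92789186]
scene 0.02 [268.75966321 274.38378685]
side 0 [292.94977739 204.66754762]
side 0.02 [292.71703635 197.53653075]
```

View pics/e_scene.png

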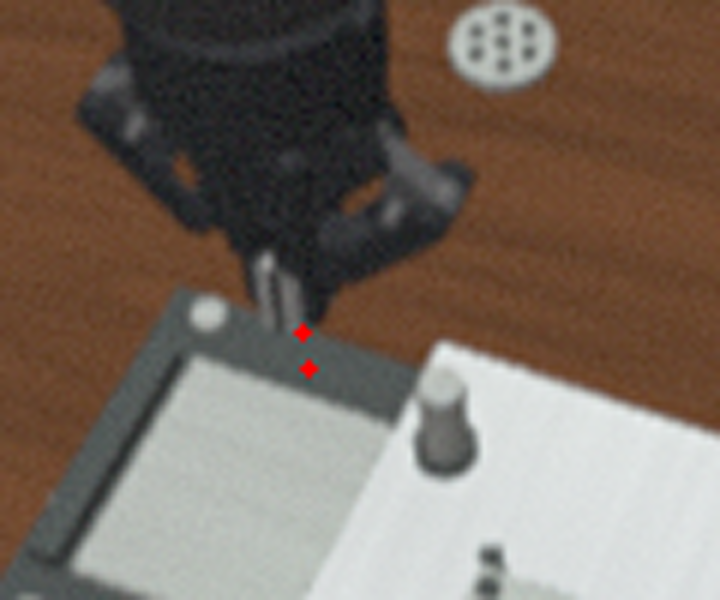

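View pics/e_side.png

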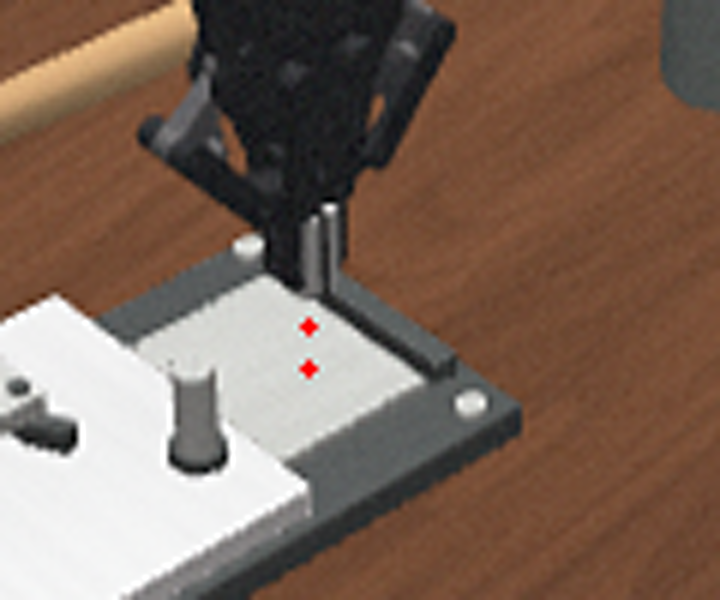

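Run:
```python
from h import *
S=robot.camera("scene");D=robot.camera("side");W=robot.camera("wrist")
P=tri([(S,(266.5,274.3)),(D,(294.2,193.5))]);print(P,proj(S,P),proj(D,P),proj(W,P))
print(tri([(S,(266.5,274.3)),(D,(294.2,193.5)),(W,(316,335))]), robot.get_state()["position"])
cv2.imwrite("pics/f.png",cv2.resize(W["frame"][240:440,210:430,::-1],None,fx=3.5,fy=3,interpolation=cv2.INTER_CUBIC))
```

```text
[ 0.61526406 -0.07977849  0.07872387] [265.676441   273.47927859] [293.36019247 194.14192364] [303.96754512 322.22834949]
[ 0.61692918 -0.07751128  0.08168027] [ 0.61268285 -0.07442005  0.05398689]
```

View pics/f.png

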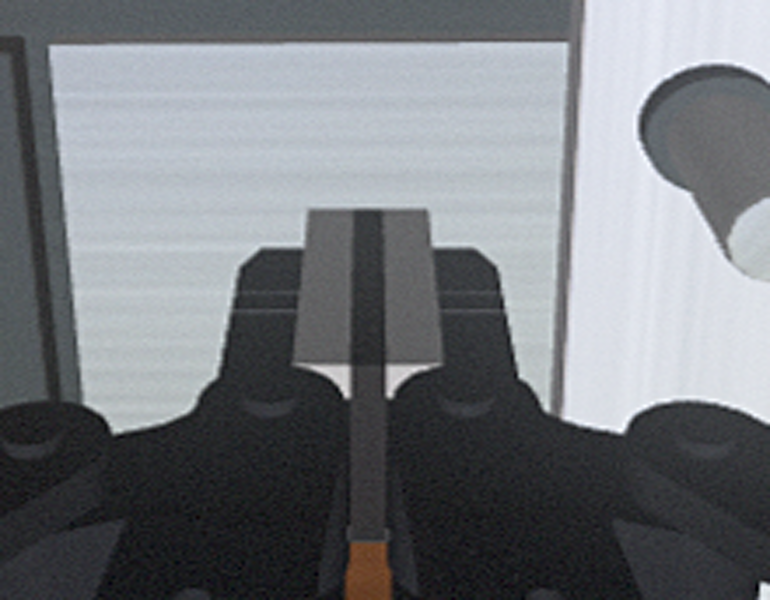

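```bash
python3 -m crank '[[0,0,0.004,0,0,0],[0,0,0.008,0,0,0],[0,0,0.012,0,0,0],[0,0,0.012,0,0,0],[0,0,0.012,0,0,0]]';  python3 -m crank '[[0,0,0.002,0,0,0],[0,0,0.004,0,0,0],[0,0,0.006,0,0,0],[0,0,0.008,0,0,0],[0,0,0.008,0,0,0]]'
python3 - <<'E'
from h import *
D=robot.camera("side");W=robot.camera("wrist");s=robot.get_state()
print(s["position"],s["ft_force"])
cv2.imwrite("pics/g.png",cv2.resize(D["frame"][150:240,240:360,::-1],None,fx=6,fy=6,interpolation=cv2.INTER_CUBIC))
E
```

```text
time: 5.2
position: [0.6119, -0.0745, 0.0436]
orientation: [0.067, 0.998, -0.0, -0.0]
ft_force: [0.1, 0.6, 0.4]
gripper_width: -0.0
time: 5.7
position: [0.6118, -0.0745, 0.0375]
orientation: [0.067, 0.998, -0.0, -0.0]
ft_force: [0.2, 0.1, 0.4]
gripper_width: -0.0002
[ 0.61197031 -0.0745252   0.03774201] [-0.40949257  0.01143091  0.41196875]
```

View pics/g.png

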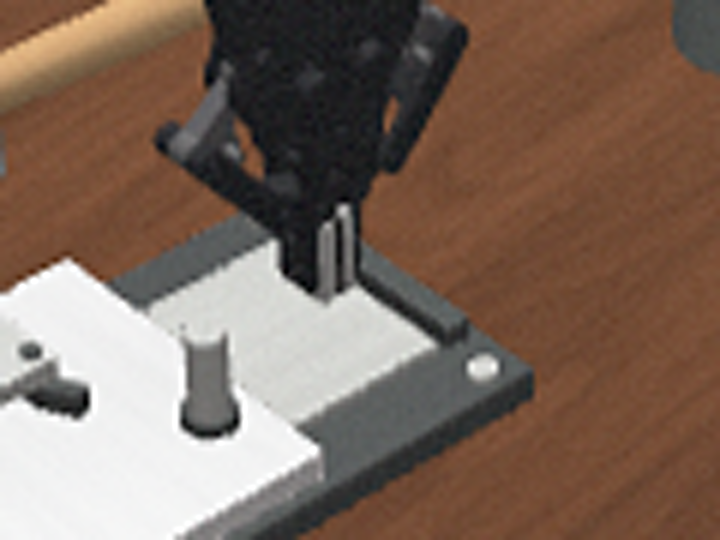

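```bash
python3 -m crank '[[0,0,0.002,0,0,0],[0,0,0.004,0,0,0],[0,0,0.006,0,0,0],[0,0,0.008,0,0,0],[0,0,0.008,0,0,0]]';python3 -m crank '[[0,0,0.002,0,0,0],[0,0,0.004,0,0,0],[0,0,0.006,0,0,0],[0,0,0.006,0,0,0],[0,0,0.006,0,0,0]]'
python3 - <<'E'
from h import *
D=robot.camera("side");S=robot.camera("scene");s=robot.get_state()
print(s["position"],s["ft_force"])
cv2.imwrite("pics/i1.png",cv2.resize(D["frame"][150:240,240:360,::-1],None,fx=6,fy=6,interpolation=cv2.INTER_CUBIC))
cv2.imwrite("pics/i2.png",cv2.resize(S["frame"][230:320,220:340,::-1],None,fx=6,fy=6,interpolation=cv2.INTER_CUBIC))
E
```

```text
time: 6.3
position: [0.6118, -0.0745, 0.0315]
orientation: [0.067, 0.998, -0.0, -0.0]
ft_force: [1.6, 0.4, 0.2]
gripper_width: -0.0
time: 6.8
position: [0.612, -0.0745, 0.0273]
orientation: [0.067, 0.998, -0.0, -0.0]
ft_force: [-0.4, 1.0, -0.2]
gripper_width: 0.0002
[ 0.61204613 -0.07448828  0.02735124] [-0.28565126 -0.66113705  0.20018275]
```

View pics/i1.png

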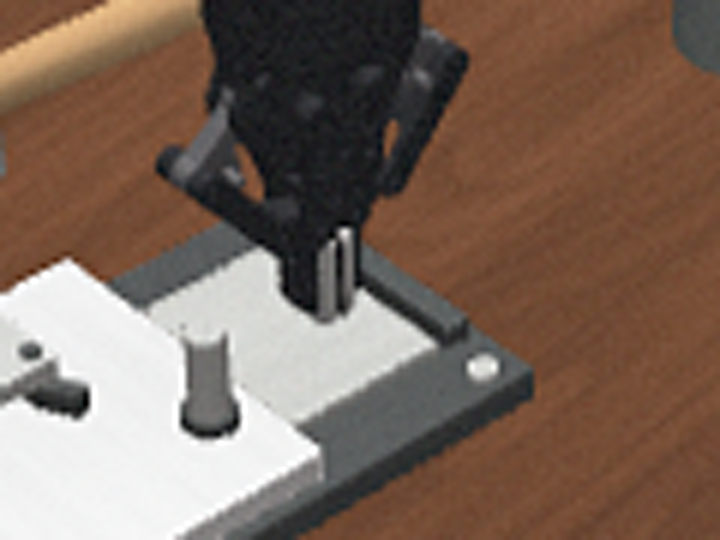

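View pics/i2.png

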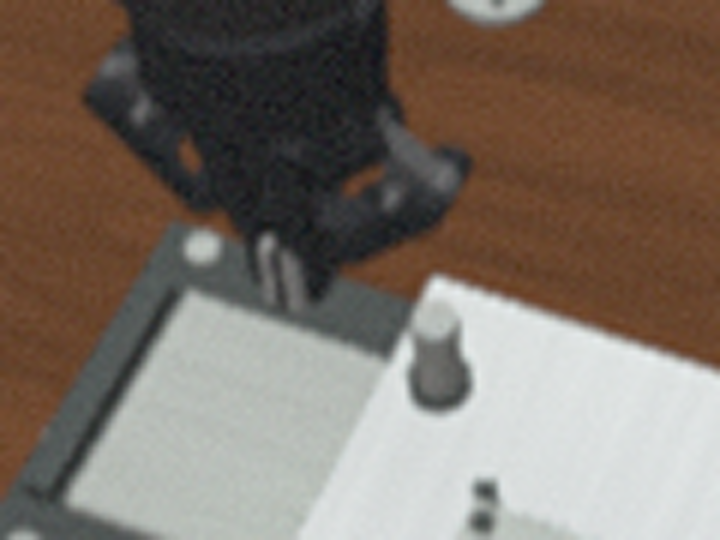

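```bash
python3 -m crank '[[-0.002,0.015,0,0,0,0],[-0.002,0.03,0,0,0,0],[-0.002,0.045,0,0,0,0],[-0.002,0.06,0,0,0,0],[-0.002,0.075,0,0,0,0]]'
python3 - <<'E'
from h import *
W=robot.camera("wrist");s=robot.get_state()
print(s["position"],s["ft_force"])
cv2.imwrite("pics/j1.png",W["frame"][:,:,::-1])
E
```

```text
time: 7.4
position: [0.621, -0.0186, 0.0274]
orientation: [0.067, 0.998, -0.001, -0.0]
ft_force: [1.0, -5.9, 0.0]
gripper_width: -0.0001
[ 0.62147367 -0.01698323  0.02740836] [1.31930895 0.94236023 0.48102115]
```

View pics/j1.png

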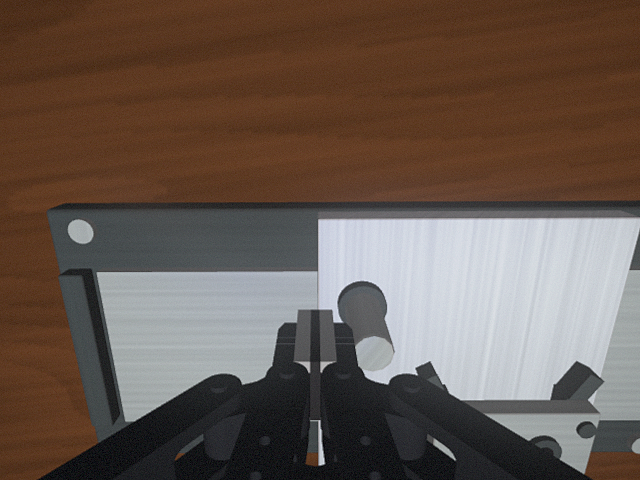

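```bash
python3 -m crank '[[0,0.015,0,0,0,0],[0,0.03,0,0,0,0],[0,0.045,0,0,0,0],[0,0.055,0,0,0,0],[0,0.06,0,0,0,0]]'
python3 - <<'E'
from h import *
S=robot.camera("scene");s=robot.get_state()
print(s["position"],s["ft_force"])
cv2.imwrite("pics/k1.png",cv2.resize(S["frame"][230:400,200:420,::-1],None,fx=3.5,fy=3.5,interpolation=cv2.INTER_CUBIC))
E
```

```text
time: 7.95
position: [0.6264, 0.0241, 0.0274]
orientation: [0.066, 0.998, -0.002, -0.001]
ft_force: [2.5, -25.9, 1.4]
gripper_width: 0.0003
[0.62637777 0.02362748 0.02738478] [  1.10387519 -15.15596183   0.79932645]
```

View pics/k1.png

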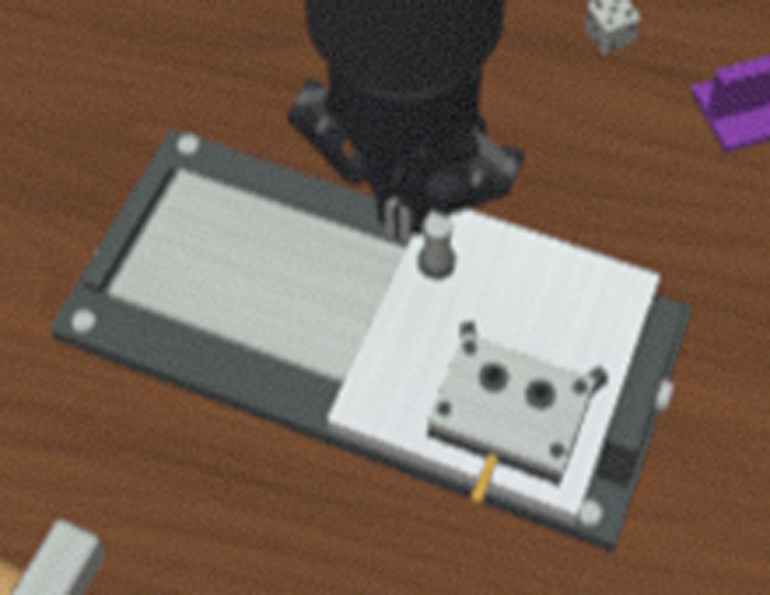

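```bash
python3 -m crank '[[0,0.003,0,0,0,0],[0,0.006,0,0,0,0],[0,0.006,0,0,0,0],[0,0.006,0,0,0,0],[0,0.006,0,0,0,0]]'
python3 - <<'E'
from h import *
D=robot.camera("side");s=robot.get_state()
print(s["position"],s["ft_force"])
cv2.imwrite("pics/l1.png",cv2.resize(D["frame"][170:290,150:340,::-1],None,fx=4,fy=4,interpolation=cv2.INTER_CUBIC))
E
```

```text
time: 8.5
position: [0.6262, 0.0241, 0.0274]
orientation: [0.067, 0.998, -0.003, -0.002]
ft_force: [2.8, -29.9, 1.3]
gripper_width: 0.0001
[0.62624912 0.02413813 0.02741824] [  2.31880387 -29.84423458   1.37078665]
```

View pics/l1.png

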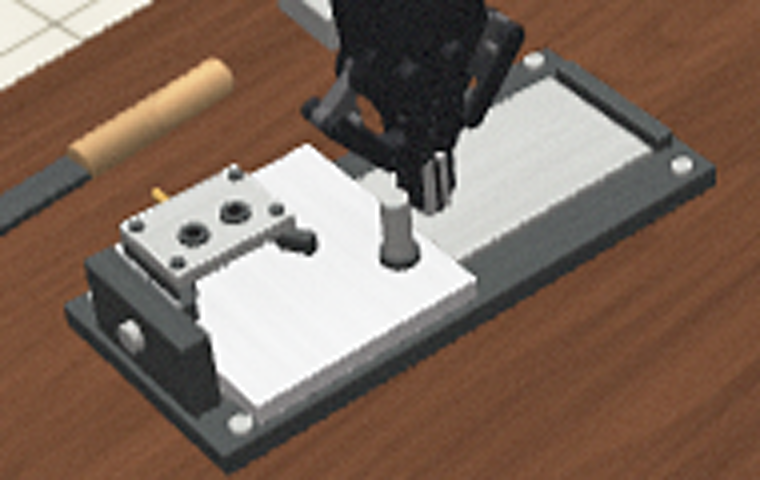

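```bash
python3 -m crank '[[0,-0.02,0,0,0,0],[0,-0.03,-0.05,0,0,0],[0,-0.03,-0.11,0,0,0],[0,-0.03,-0.17,0,0,0],[0,-0.03,-0.17,0,0,0]]' 0; python3 go.py .427 .343 .17 .276
python3 - <<'E'
from h import *
S=robot.camera("scene");D=robot.camera("side")
cv2.imwrite("pics/m1.png",cv2.resize(S["frame"][260:400,280:410,::-1],None,fx=5,fy=4,interpolation=cv2.INTER_CUBIC))
cv2.imwrite("pics/m2.png",cv2.resize(D["frame"][190:290,160:280,::-1],None,fx=6,fy=6,interpolation=cv2.INTER_CUBIC))
E
```

```text
time: 9.05
position: [0.6287, 0.0089, 0.1623]
orientation: [0.066, 0.998, 0.002, 0.006]
ft_force: [0.9, 0.1, -0.8]
gripper_width: 0.0725
shift [ 0.3254  0.406  -0.0124] mm [244.  304.5  -9.3] turn [ 0.0005  0.0038 -0.1301] rows 7.806381399718754 2.7265236705667184
```

View pics/m1.png

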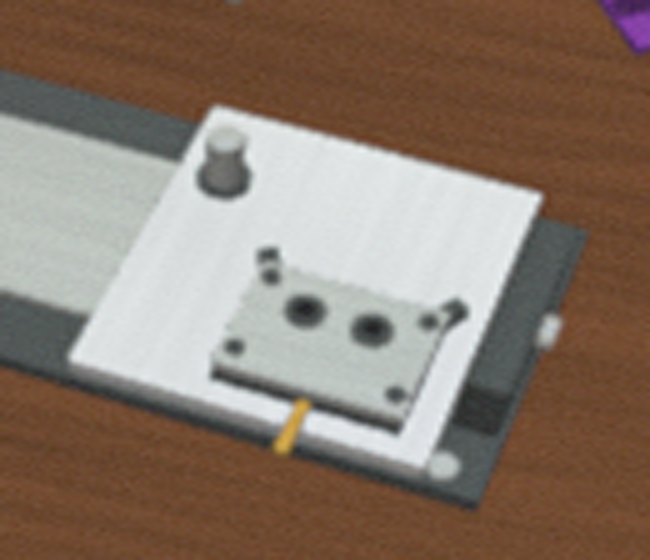

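View pics/m2.png

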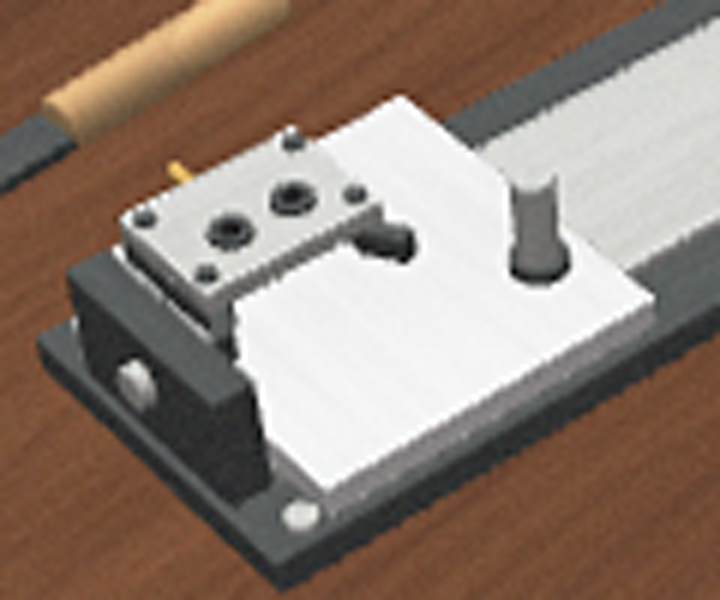

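Run:
```python
from fit import *
S=robot.camera("scene");D=robot.camera("side")
s=lambda x,y:(280+x/5,260+y/4); d=lambda x,y:(160+x/6,190+y/6)
obs=[(S,s(215,105),(-.085,-.09,0)),(S,s(541,195),(-.085,.05,0)),(S,s(428,466),(.065,.05,0)),(S,s(70,358),(.065,-.09,0)),
(S,s(226,128),(-.045,-.07,.042)),(S,s(443,314),(0,.037,.021)),(S,s(405,414),(.055,.037,.021)),(S,s(213,367),(.055,-.037,.021)),
(D,d(653,297),(-.085,-.09,0)),(D,d(325,490),(-.085,.05,0)),(D,d(400,97),(.065,-.09,0)),(D,d(535,180),(-.045,-.07,.042)),
(D,d(378,205),(0,-.037,.021)),(D,d(213,296),(0,.037,.021)),(D,d(122,217),(.055,.037,.021)),(D,d(290,130),(.055,-.037,.021))]
p,r=fit(obs,[.68,.1,-.13],.036); print("nest",p);print(r)
for c in (S,D):
    print(fit([o for o in obs if o[0] is c],[.68,.1,-.1],.036)[0])
for c in (S,D):
  for t,z in(("nest",.036),("lip",.057),("post",.057)):
    print(t,[(e["p"],onz(c,e["xy"],z)) for e in robot.spot_point(t,c)])
```

```text
nest [ 0.6837  0.108  -0.1261]
[[-0.6669 -0.6584]
 [-0.1665 -1.081 ]
 [-0.781  -0.501 ]
 [-0.9197 -0.4087]
 [-0.458   1.4159]
 [ 1.3137 -1.2485]
 [-0.4128  0.2454]
 [-0.8888 -2.373 ]
 [-0.2207  0.4857]
 [-0.5472  0.5199]
 [-0.4098  0.1126]
 [-1.329  -0.2097]
 [ 0.0629 -0.277 ]
 [-1.9739  0.5675]
 [-1.595   0.5625]
 [-0.312  -0.2076]]
[ 0.6847  0.1092 -0.1267]
[ 0.6831  0.1065 -0.1255]
nest [(0.83, array([0.6834, 0.1022, 0.036 ]))]
lip [(0.74, array([0.6858, 0.1061, 0.057 ]))]
post [(0.83, array([0.6287, 0.0399, 0.057 ])), (0.53, array([ 0.5678, -0.2961,  0.057 ])), (0.32, array([ 0.6774, -0.3504,  0.057 ]))]
nest [(0.65, array([0.6919, 0.0985, 0.036 ]))]
lip [(0.89, array([0.6929, 0.1148, 0.057 ]))]
post [(0.86, array([0.6269, 0.0464, 0.057 ])), (0.64, array([0.6167, 0.3717, 0.057 ]))]
```

```bash
python3 -m crank '[[0.04,0.05,-0.003,0,0,0],[0.08,0.1,-0.006,0,0,0],[0.12,0.15,-0.012,0,0,0],[0.16,0.2,-0.012,0,0,0],[0.2,0.25,-0.012,0,0,0]]' 0; python3 go.py .427 .343 .17 .276
```

```text
time: 10.05
position: [0.4999, 0.2151, 0.1638]
orientation: [0.067, 0.998, 0.0, 0.0]
ft_force: [0.5, 1.0, 0.1]
gripper_width: 0.0854
shift [ 0.1191  0.1561 -0.0082] mm [ 89.3 117.1  -6.2] turn [ 0.000e+00  1.000e-04 -1.305e-01] rows 2.94724727305966 2.7355190991545606
```

```bash
python3 -m crank '[[0.04,0.052,-0.004,0,0,-0.04],[0.08,0.104,-0.008,0,0,-0.08],[0.119,0.156,-0.008,0,0,-0.12],[0.119,0.156,-0.008,0,0,-0.1305],[0.119,0.156,-0.008,0,0,-0.1305]]' 0; python3 go.py .427 .343 .17 .276;  python3 - <<'E'
from h import *
W=robot.camera("wrist");cv2.imwrite("pics/n1.png",W["frame"][:,:,::-1])
for t,z in(("bracket_web",.03),("bracket_nose",.004),("bracket",0)):
    print(t,[(e["p"],e["xy"],onz(W,e["xy"],z)) for e in robot.spot_point(t,W)])
E
```

```text
time: 10.55
position: [0.4272, 0.3427, 0.1695]
orientation: [-0.139, 0.99, -0.0, -0.0]
ft_force: [0.6, -0.8, -0.6]
gripper_width: 0.0853
shift [ 0.0001  0.0005 -0.0007] mm [ 0.1  0.4 -0.5] turn [-0.0001 -0.0002  0.001 ] rows 0.013302874792650963 0.021692181339441785
bracket_web [(0.68, [130.5, 206.9], array([0.45929828, 0.19778753, 0.03      ])), (0.55, [315.7, 217.9], array([0.42720115, 0.34252049, 0.03      ]))]
bracket_nose [(0.96, [220.7, 174.4], array([0.41947332, 0.25708866, 0.004     ])), (0.93, [315.2, 279.9], array([0.49025372, 0.36020625, 0.004     ])), (0.66, [208.8, 60.5], array([0.33605249, 0.23044382, 0.004     ]))]
bracket [(0.94, [314.9, 232.6], array([0.44789539, 0.34777067, 0.        ])), (0.57, [171.3, 191.2], array([0.44624477, 0.21828161, 0.        ]))]
```

View pics/n1.png

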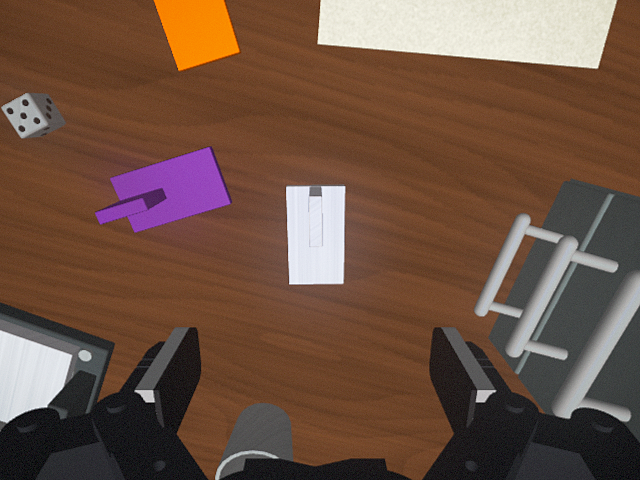

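Run:
```python
from h import *
from scipy.spatial.transform import Rotation as Ro
s=robot.get_state();W=robot.camera("wrist");R=Ro.from_quat(s["orientation"]).as_matrix()
for back in(0,.02,.03,.04,.05):
    for x in (-.011,0,.011): print(back,x,proj(W,s["position"]+R@[x,0,-back]),proj(W,s["position"]+R@[x,.0425,-back]))
```

```text
0 -0.011 [316.35333734 311.90802726] [403.37262196 311.91482561]
0 0 [316.38065006 291.37839094] [404.99387974 291.38410912]
0 0.011 [316.40898197 270.08267929] [406.67563933 270.08723118]
0.02 -0.011 [316.50634865 333.33274268] [412.7469903 333.3416269]
0.02 0 [316.53971979 311.01842952] [414.7338153  311.02604306]
0.02 0.011 [316.57447361 287.77955726] [416.80296679 287.7857861 ]
0.03 -0.011 [316.59569468 345.84301426] [418.22090329 345.85323746]
0.03 0 [316.63288984 322.52195944] [420.43873114 322.53079886]
0.03 0.011 [316.67171613 298.17820386] [422.75382447 298.18552698]
0.04 -0.011 [316.69563008 359.83601584] [424.34363622 359.84784243]
0.04 0 [316.73735379 335.41992579] [426.83523666 335.43024138]
0.04 0.011 [316.7810207  309.86670768] [429.44288682 309.87535706]
0.05 -0.011 [316.80815606 375.59195463] [431.23781275 375.60572021]
0.05 0 [316.85529768 349.98223377] [434.05720539 349.99434519]
0.05 0.011 [316.90477999 323.10092987] [437.01659865 323.11120385]
```

```bash
python3 -m crank '[[0,0,0.05,0,0,0],[0,0,0.1,0,0,0],[0,0,0.15,0,0,0],[0,0,0.18,0,0,0],[0,0,0.2,0,0,0]]' 0
python3 - <<'E'
from h import *
W=robot.camera("wrist");cv2.imwrite("pics/o1.png",W["frame"][:,:,::-1])
D=robot.camera("side");cv2.imwrite("pics/o2.png",cv2.resize(D["frame"][320:430,130:270,::-1],None,fx=5,fy=5,interpolation=cv2.INTER_CUBIC))
print(robot.get_state()["position"])
E
```

```text
time: 11.3
position: [0.4281, 0.3396, 0.0177]
orientation: [-0.136, 0.991, -0.001, -0.001]
ft_force: [0.6, 0.6, 0.4]
gripper_width: 0.0854
[0.42767638 0.33927206 0.01764764]
```

View pics/o1.png

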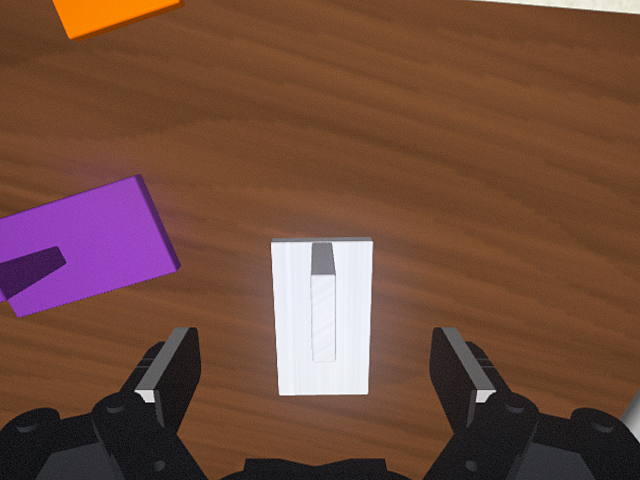

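View pics/o2.png

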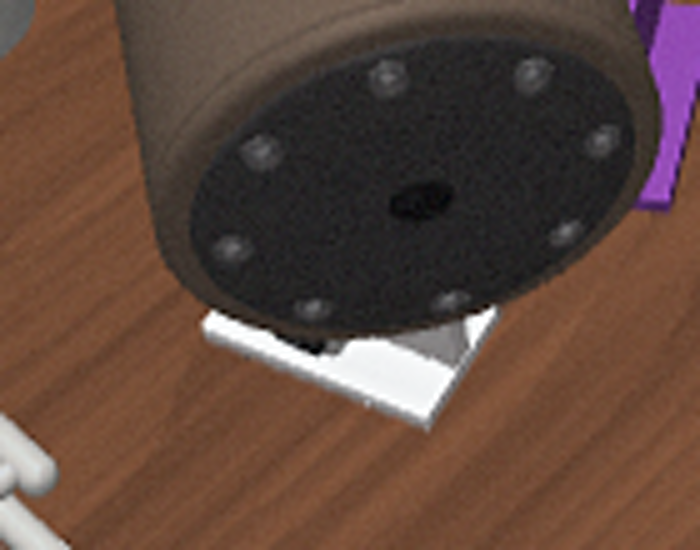

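```bash
python3 -m crank '[[0,0.0045,0.007,0,0,0],[0,0.0045,0.014,0,0,0],[0,0.0045,0.02,0,0,0],[0,0.0045,0.02,0,0,0],[0,0.0045,0.02,0,0,0]]' 0; python3 go.py .427 .343 .0 .276
python3 - <<'E'
from h import *
W=robot.camera("wrist");cv2.imwrite("pics/p1.png",W["frame"][:,:,::-1])
S=robot.camera("scene");cv2.imwrite("pics/p2.png",cv2.resize(S["frame"][180:310,400:540,::-1],None,fx=5,fy=4.5,interpolation=cv2.INTER_CUBIC))
print(robot.get_state()["position"])
E
```

```text
time: 11.9
position: [0.4272, 0.3449, 0.0051]
orientation: [-0.138, 0.99, 0.0, 0.0]
ft_force: [0.2, -0.8, -0.6]
gripper_width: 0.0854
shift [ 0.001  -0.0023  0.0067] mm [ 0.7 -1.7  5. ] turn [0.0001 0.0001 0.0001] rows 0.10772918632712042 0.002467354465415151
[0.42733499 0.34497016 0.00516162]
```

View pics/p1.png

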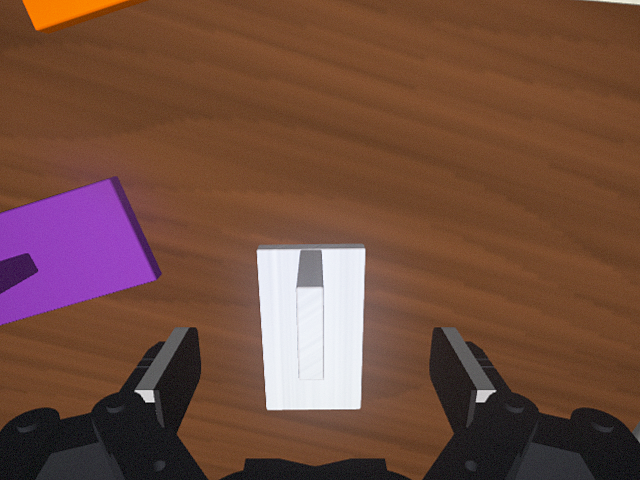

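View pics/p2.png

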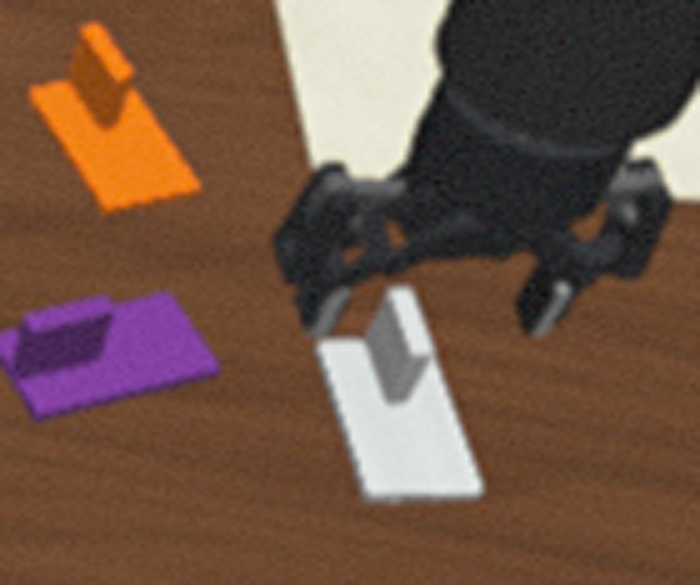

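```bash
python3 -m crank '[[0.004,-0.0027,0.006,0,0,0],[0.005,-0.0027,0.012,0,0,0],[0.005,-0.0027,0.017,0,0,0],[0.005,-0.0027,0.021,0,0,0],[0.005,-0.0027,0.021,0,0,0]]' 0
python3 - <<'E'
from h import *
W=robot.camera("wrist");cv2.imwrite("pics/q1.png",W["frame"][:,:,::-1])
S=robot.camera("scene");cv2.imwrite("pics/q2.png",cv2.resize(S["frame"][200:310,420:540,::-1],None,fx=5.5,fy=5.4,interpolation=cv2.INTER_CUBIC))
s=robot.get_state();print(s["position"],s["ft_force"])
E
```

```text
time: 12.5
position: [0.4239, 0.3415, -0.0116]
orientation: [-0.138, 0.99, -0.0, -0.0]
ft_force: [-0.3, 0.2, -0.3]
gripper_width: 0.0852
[ 0.42417666  0.34182196 -0.01107254] [-0.50913993 -0.49479382 -0.01246123]
```

View pics/q1.png

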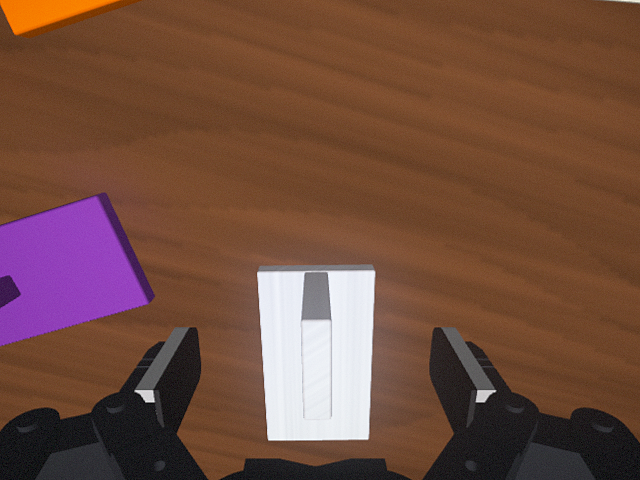

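View pics/q2.png

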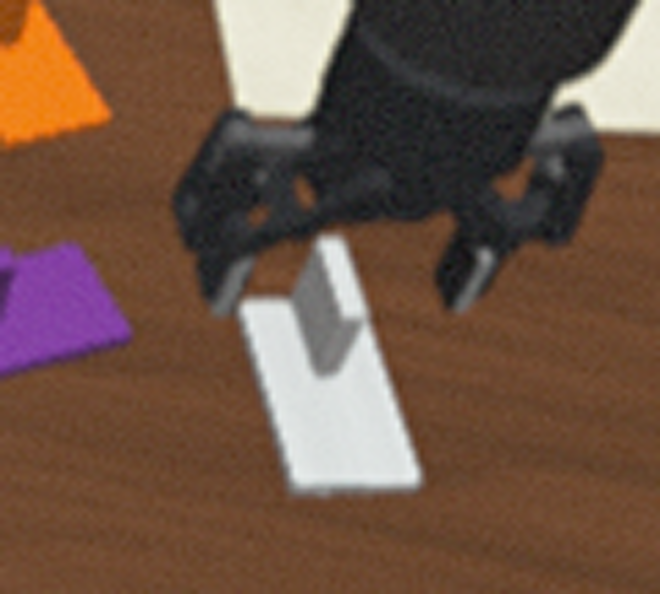

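```bash
python3 -m crank '[[0,0,0,0,0,0],[0,0,0,0,0,0],[0,0,0,0,0,0],[0,0,0,0,0,0],[0,0,0,0,0,0]]' 255
python3 - <<'E'
from h import *
W=robot.camera("wrist");cv2.imwrite("pics/r1.png",cv2.resize(W["frame"][220:470,200:440,::-1],None,fx=3,fy=2.4))
S=robot.camera("scene");cv2.imwrite("pics/r2.png",cv2.resize(S["frame"][200:310,420:540,::-1],None,fx=5.5,fy=5.4,interpolation=cv2.INTER_CUBIC))
s=robot.get_state();print(s["position"],s["ft_force"],s["gripper_width"])
E
```

```text
time: 13.1
position: [0.4242, 0.3418, -0.0109]
orientation: [-0.138, 0.99, 0.0, 0.0]
ft_force: [-0.2, -0.0, -0.9]
gripper_width: 0.0121
[ 0.42424272  0.34190657 -0.01080923] [-0.6892888  -1.06434396  1.85751684] 0.008804064587473081
```

View pics/r1.png

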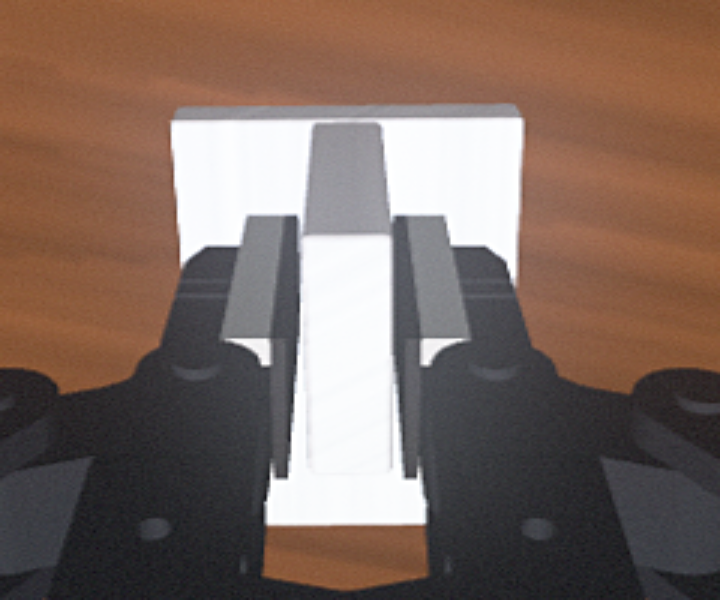

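View pics/r2.png

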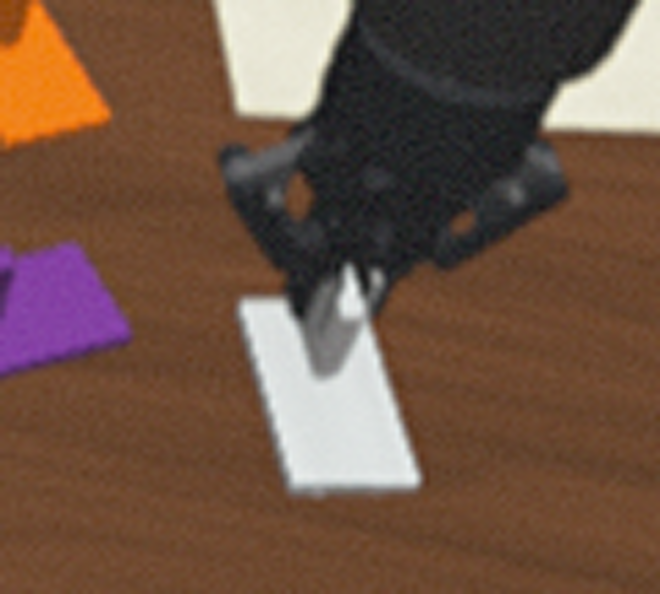

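```bash
python3 -m crank '[[0,0,0,0,0,0],[0,0,0,0,0,0],[0,0,0,0,0,0],[0,0,0,0,0,0],[0,0,0,0,0,0]]' 255
python3 - <<'E'
from h import *
W=robot.camera("wrist");cv2.imwrite("pics/s1.png",cv2.resize(W["frame"][220:470,200:440,::-1],None,fx=3,fy=2.4))
S=robot.camera("scene");cv2.imwrite("pics/s2.png",cv2.resize(S["frame"][230:300,460:510,::-1],None,fx=10,fy=8.5,interpolation=cv2.INTER_CUBIC))
s=robot.get_state();print(s["position"],s["ft_force"],s["gripper_width"])
E
```

```text
time: 13.7
position: [0.4242, 0.3419, -0.0108]
orientation: [-0.138, 0.99, 0.0, 0.0]
ft_force: [-0.2, 0.0, 2.2]
gripper_width: 0.0091
[ 0.42420435  0.34187906 -0.01085009] [-0.42236789  0.04010506  2.60761495] 0.00879424602112253
```

View pics/s1.png

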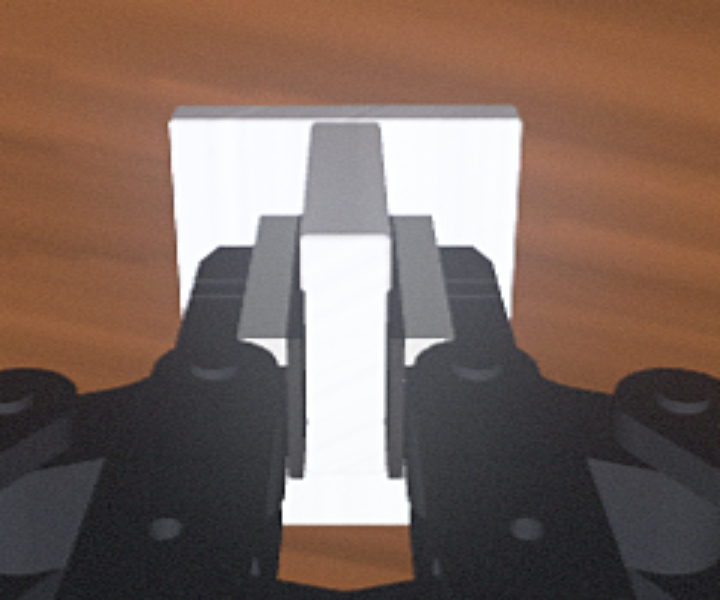

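View pics/s2.png

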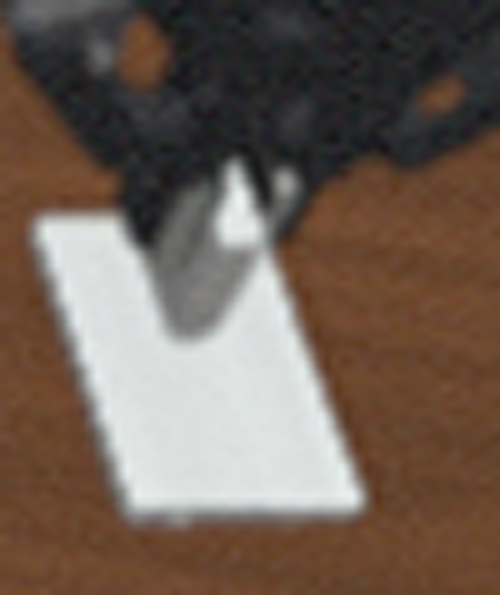

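```bash
python3 -m crank '[[0,0,-0.03,0,0,0],[0,0,-0.07,0,0,0],[0,0,-0.11,0,0,0],[0,0,-0.15,0,0,0],[0,0,-0.16,0,0,0]]' 255; python3 go.py .5865 .1205 .11 -.13
python3 - <<'E'
from h import *
s=robot.get_state();print(s["position"],s["ft_force"],s["gripper_width"])
S=robot.camera("scene");cv2.imwrite("pics/t2.png",cv2.resize(S["frame"][160:310,420:550,::-1],None,fx=5,fy=4,interpolation=cv2.INTER_CUBIC))
E
```

```text
time: 14.3
position: [0.4251, 0.343, 0.112]
orientation: [-0.138, 0.99, 0.002, 0.001]
ft_force: [0.3, 1.8, -2.4]
gripper_width: 0.0087
shift [-0.1261 -0.3441  0.0022] mm [ -94.6 -258.1    1.6] turn [0.001  0.0009 0.1294] rows 5.497252599067258 2.7110005794712166
[0.42506638 0.34295163 0.11198093] [ 0.26845289  1.7764308  -2.4437128 ] 0.008716287226638244
```

View pics/t2.png

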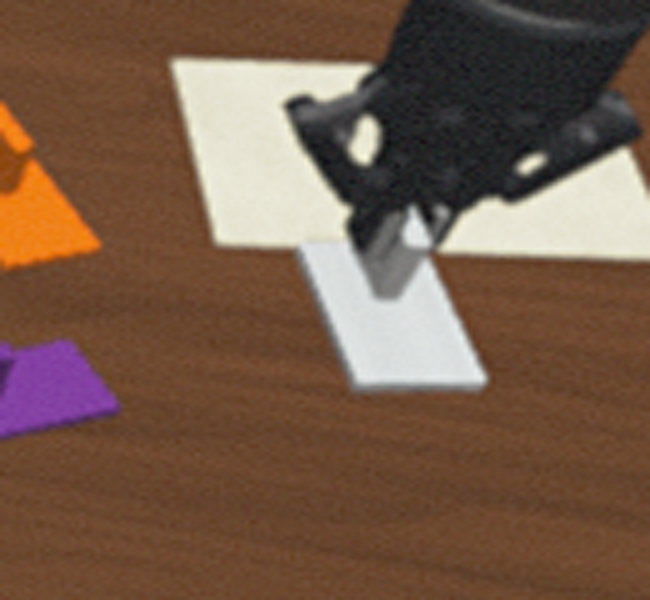

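```bash
python3 -m crank '[[-0.016,-0.044,0,0,0,0.02],[-0.032,-0.088,0,0,0,0.04],[-0.048,-0.132,0,0,0,0.07],[-0.064,-0.176,0,0,0,0.1],[-0.08,-0.22,0,0,0,0.129]]' 255; python3 go.py .5865 .1205 .11 -.13
```

```text
time: 14.85
position: [0.5264, 0.1977, 0.1072]
orientation: [0.067, 0.998, -0.001, -0.001]
ft_force: [1.3, 0.1, -2.0]
gripper_width: 0.009
shift [-0.093  -0.0913 -0.0038] mm [-69.8 -68.5  -2.9] turn [-0.0005 -0.0007 -0.001 ] rows 1.9565590177717733 0.02826843111683161
```

Now over to the pre-insert position, still high, and look.

```bash
python3 -m crank '[[-0.03,-0.03,0,0,0,0],[-0.06,-0.06,0,0,0,0],[-0.085,-0.085,0,0,0,0],[-0.093,-0.0913,0,0,0,0],[-0.093,-0.0913,0,0,0,0]]' 255; python3 go.py .5865 .1205 .045 -.13;  python3 - <<'E'
from h import *
W=robot.camera("wrist");cv2.imwrite("pics/u1.png",W["frame"][:,:,::-1])
S=robot.camera("scene");cv2.imwrite("pics/u2.png",cv2.resize(S["frame"][230:390,290:440,::-1],None,fx=5,fy=3.7,interpolation=cv2.INTER_CUBIC))
E
```

```text
time: 15.35
position: [0.5867, 0.1213, 0.1072]
orientation: [0.066, 0.998, -0.001, -0.001]
ft_force: [-0.6, 0.2, -1.1]
gripper_width: 0.0085
shift [-0.0001 -0.001   0.0829] mm [-0.1 -0.7 62.2] turn [-0.0004 -0.0008 -0.0004] rows 1.2431850889237706 0.020965097235750685
```

View pics/u1.png

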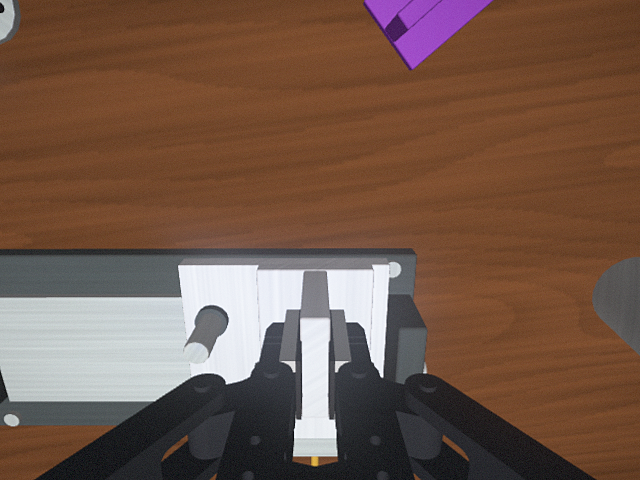

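View pics/u2.png

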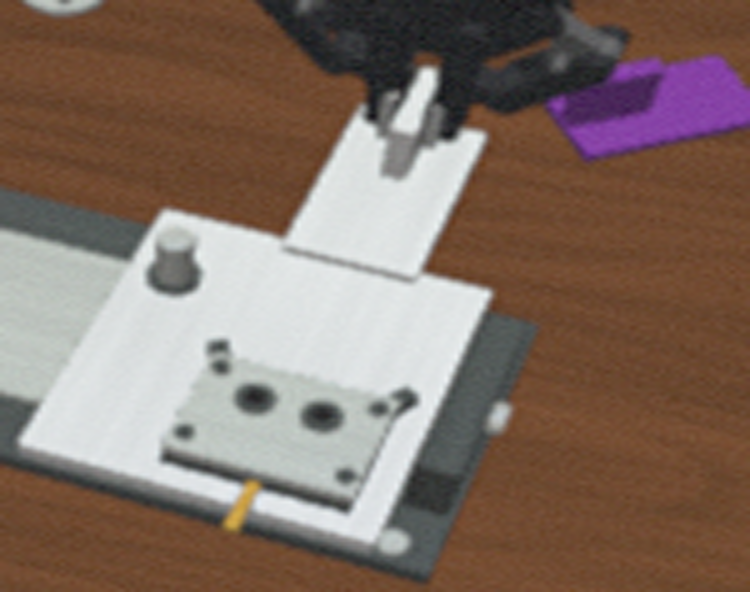

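```bash
python3 -m crank '[[0,-0.001,0.03,0,0.0008,0],[0,-0.001,0.06,0,0.0008,0],[0,-0.001,0.085,0,0.0008,0],[0,-0.001,0.1,0,0.0008,0],[0,-0.001,0.103,0,0.0008,0]]' 255; python3 go.py .5865 .1205 .029 -.13;  python3 - <<'E'
from h import *
S=robot.camera("scene");cv2.imwrite("pics/v2.png",cv2.resize(S["frame"][250:390,290:430,::-1],None,fx=5.5,fy=4.2,interpolation=cv2.INTER_CUBIC))
D=robot.camera("side");cv2.imwrite("pics/v3.png",cv2.resize(D["frame"][190:310,150:290,::-1],None,fx=5.5,fy=4.8,interpolation=cv2.INTER_CUBIC))
print(robot.get_state()["ft_force"])
E
```

```text
time: 15.95
position: [0.5858, 0.1222, 0.0304]
orientation: [0.064, 0.998, -0.0, -0.002]
ft_force: [-0.4, -0.3, -1.9]
gripper_width: 0.009
shift [-0.0012 -0.0021  0.0019] mm [-0.9 -1.6  1.4] turn [-0.0004 -0.0015  0.0006] rows 0.04581920102642311 0.03446424421849321
[ 0.10081537  0.31110142 -2.04566409]
```

View pics/v2.png

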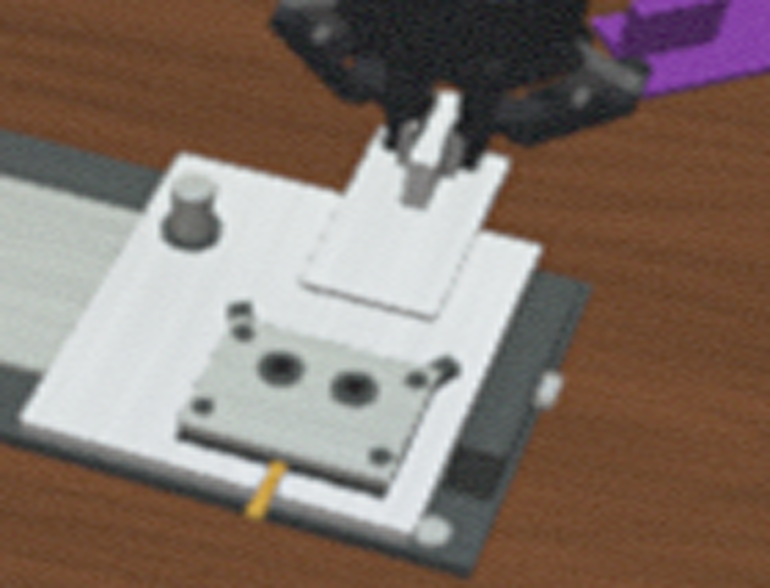

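View pics/v3.png

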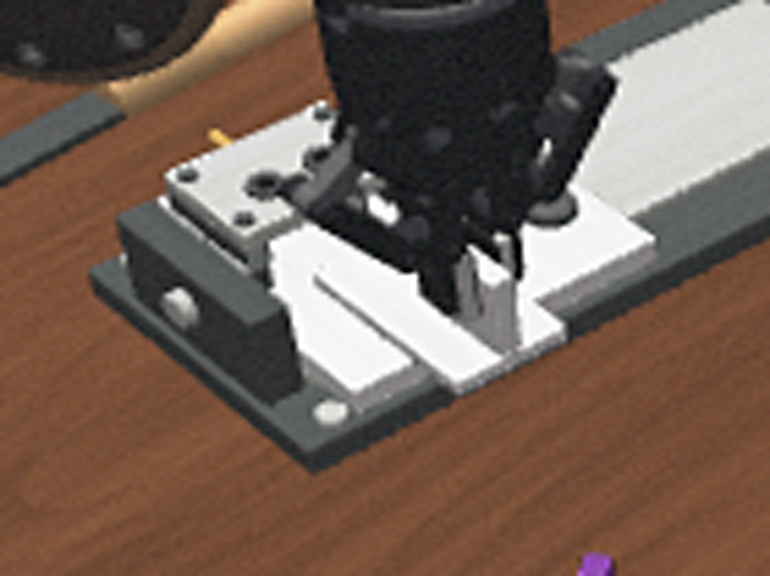

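Run:
```python
from fit import *
S=robot.camera("scene");D=robot.camera("side")
s=lambda x,y:(290+x/5.5,250+y/4.2); d=lambda x,y:(150+x/5.5,190+y/4.8)
n=np.array([.6837,.108]);
def loc(c,px,z,yaw=-.128): return rot(yaw).T@(onz(c,px,z)[:2]-n)
print("br corners scene",[loc(S,s(*p),.049) for p in((300,282),(437,318),(508,157))])
print("br corners side",[loc(D,d(*p),.049) for p in((315,272),(455,386),(563,332))])
print("carr scene",[loc(S,s(*p),.036) for p in((182,153),(541,247),(412,535))])
print("plate scene",[loc(S,s(*p),.057) for p in((437,362),(385,487),(180,430))])
print("stop",robot.get_state()["position"])
ob=[(S,s(300,282),(.045,-.025,.008)),(S,s(437,318),(.045,.025,.008)),(S,s(508,157),(-.045,.025,.008)),
(D,d(315,272),(.045,.025,.008)),(D,d(455,386),(-.045,.025,.008)),(D,d(563,332),(-.045,-.025,.008))]
p,r=fit(ob,[.6,.12,-.13],.041);print(p,rot(-.128).T@(p[:2]-n));print(r)
```

```text
br corners scene [array([-0.0262, -0.0215]), array([-0.0265,  0.0285]), array([-0.118 ,  0.0268])]
br corners side [array([-0.0279,  0.0236]), array([-0.1176,  0.0256]), array([-0.1185, -0.0222])]
carr scene [array([-0.0835, -0.0879]), array([-0.0828,  0.0512]), array([0.0673, 0.0511])]
plate scene [array([-0.0018,  0.0356]), array([0.0592, 0.0375]), array([ 0.0598, -0.033 ])]
stop [0.5877 0.1223 0.0328]
[ 0.6122  0.1192 -0.1169] [-0.0723  0.002 ]
[[-0.3153 -0.5281]
 [-0.3302 -0.6577]
 [-0.1671  0.128 ]
 [-1.6768  0.7951]
 [-0.3913  0.2225]
 [ 0.0566 -0.6854]]
```

```bash
python3 -m crank '[[0,-0.002,0.002,0,-0.001,0.001],[0,-0.002,0.004,0,-0.001,0.001],[0,-0.002,0.006,0,-0.001,0.001],[0,-0.002,0.006,0,-0.001,0.001],[0,-0.002,0.006,0,-0.001,0.001]]' 255; python3 go.py .5865 .1205 .0265 -.13
```

```text
time: 16.65
position: [0.5869, 0.1202, 0.0273]
orientation: [0.066, 0.998, -0.0, 0.0]
ft_force: [0.0, 0.7, -2.4]
gripper_width: 0.009
shift [0.0006 0.0003 0.0011] mm [0.5 0.2 0.8] turn [-0.      0.0002 -0.0008] rows 0.01890923639400511 0.016393107219863118
```

```bash
python3 -m crank '[[0,0,0.001,0,0,0],[0,0,0.002,0,0,0],[0,0,0.002,0,0,0],[0,0,0.002,0,0,0],[0,0,0.002,0,0,0]]' 255
python3 - <<'E'
from h import *
s=robot.get_state();print(s["position"],s["ft_force"],s["torque"])
D=robot.camera("side");cv2.imwrite("pics/w3.png",cv2.resize(D["frame"][200:300,180:280,::-1],None,fx=7.5,fy=5.9,interpolation=cv2.INTER_CUBIC))
E
```

```text
time: 17.15
position: [0.5869, 0.1203, 0.0258]
orientation: [0.066, 0.998, -0.0, 0.0]
ft_force: [-0.2, -0.1, -2.1]
gripper_width: 0.0089
[0.5869102  0.1202735  0.02578767] [-0.15947341 -0.12383673 -2.08870384] [-0.00148988 -0.00209398 -0.00305689]
```

View pics/w3.png

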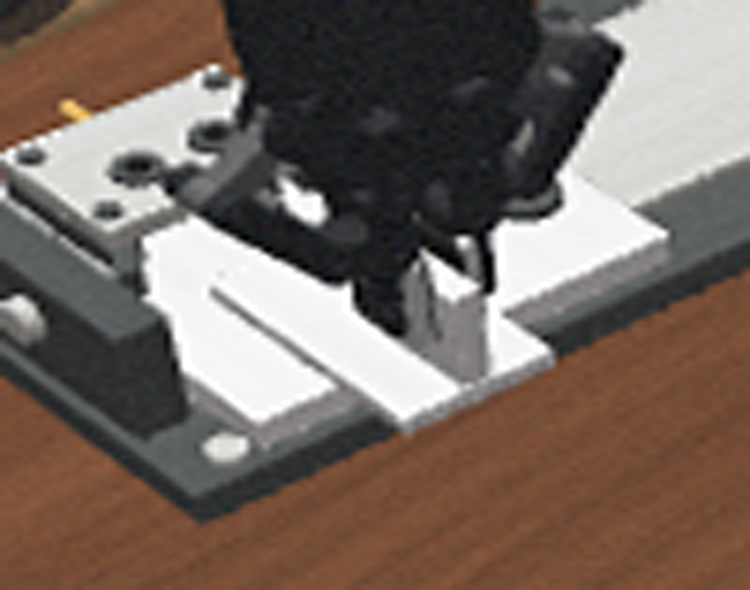

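```bash
python3 -m crank '[[0,0,0.001,0,0,0],[0,0,0.0015,0,0,0],[0,0,0.0015,0,0,0],[0,0,0.0015,0,0,0],[0,0,0.0015,0,0,0]]' 255;python3 -m crank '[[0,0,0.001,0,0,0],[0,0,0.0015,0,0,0],[0,0,0.0015,0,0,0],[0,0,0.0015,0,0,0],[0,0,0.0015,0,0,0]]' 255
```

```text
time: 17.7
position: [0.587, 0.1203, 0.0251]
orientation: [0.066, 0.998, 0.0, 0.0]
ft_force: [-2.8, 1.0, 5.1]
gripper_width: 0.0091
time: 18.2
position: [0.587, 0.1204, 0.0251]
orientation: [0.066, 0.998, 0.0, 0.001]
ft_force: [-6.9, 0.3, 14.6]
gripper_width: 0.009
```

```bash
python3 -m crank '[[-0.004,0,-0.002,0,0,0],[-0.01,0,-0.002,0,0,0],[-0.018,0,-0.002,0,0,0],[-0.026,0,-0.002,0,0,0],[-0.032,0,-0.002,0,0,0]]' 255;python3 -m crank '[[0,0,0,0,0,0],[-0.004,0,0,0,0,0],[-0.008,0,0,0,0,0],[-0.012,0,0,0,0,0],[-0.016,0,0,0,0,0]]' 255
python3 - <<'E'
from h import *
s=robot.get_state();print(s["position"],s["ft_force"],s["torque"])
S=robot.camera("scene");cv2.imwrite("pics/x2.png",cv2.resize(S["frame"][250:390,290:430,::-1],None,fx=5.5,fy=4.2,interpolation=cv2.INTER_CUBIC))
D=robot.camera("side");cv2.imwrite("pics/x3.png",cv2.resize(D["frame"][200:300,170:270,::-1],None,fx=7.5,fy=5.9,interpolation=cv2.INTER_CUBIC))
E
```

```text
time: 18.7
position: [0.6106, 0.1169, 0.0252]
orientation: [0.066, 0.998, -0.0, -0.0]
ft_force: [-7.1, 2.2, 8.2]
gripper_width: 0.0093
time: 19.2
position: [0.6222, 0.1153, 0.0252]
orientation: [0.066, 0.998, -0.0, -0.0]
ft_force: [-4.8, 1.0, 7.9]
gripper_width: 0.0091
[0.62222281 0.11525326 0.02517578] [-4.79208813  1.02683021  7.86005666] [0.38751146 2.15726011 0.02084093]
```

View pics/x2.png

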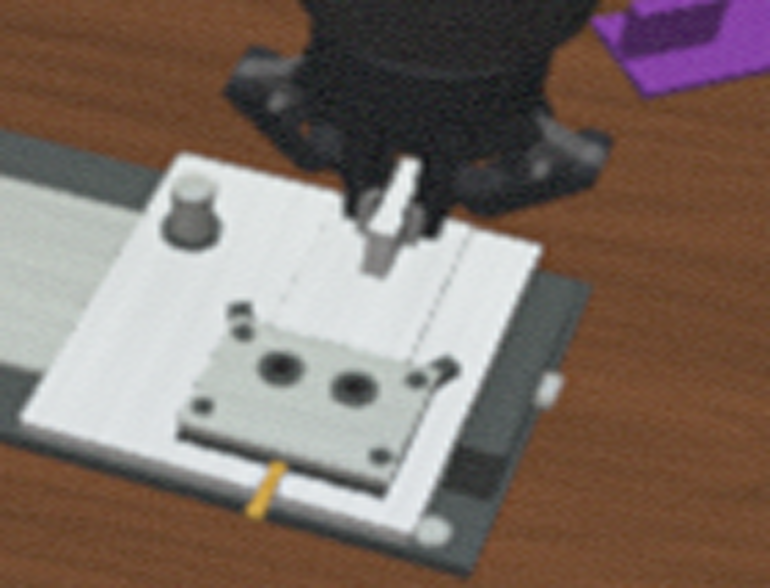

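View pics/x3.png

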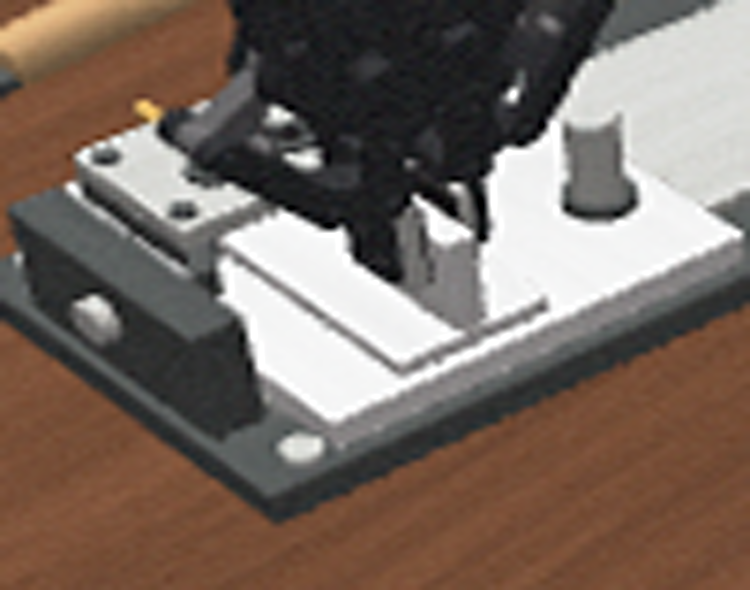

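```bash
python3 -m crank '[[-0.004,0,-0.0008,0,0,0],[-0.01,0,-0.0008,0,0,0],[-0.016,0,-0.0008,0,0,0],[-0.022,0,-0.0008,0,0,0],[-0.026,0,-0.0008,0,0,0]]' 255;python3 -m crank '[[-0.003,0,0,0,0,0],[-0.006,0,0,0,0,0],[-0.009,0,0,0,0,0],[-0.012,0,0,0,0,0],[-0.012,0,0,0,0,0]]' 255
```

```text
time: 19.8
position: [0.6422, 0.1127, 0.0253]
orientation: [0.066, 0.998, -0.0, -0.0]
ft_force: [-4.2, 1.9, 0.4]
gripper_width: 0.0089
time: 20.3
position: [0.6489, 0.1118, 0.0254]
orientation: [0.066, 0.998, -0.0, -0.001]
ft_force: [-8.2, 1.9, 2.6]
gripper_width: 0.0088
```

```bash
python3 -m crank '[[-0.002,0,0,0,0,0],[-0.004,0,0,0,0,0],[-0.005,0,0,0,0,0],[-0.005,0,0,0,0,0],[-0.005,0,0,0,0,0]]' 255;python3 -m crank '[[-0.002,0,0,0,0,0],[-0.004,0,0,0,0,0],[-0.005,0,0,0,0,0],[-0.005,0,0,0,0,0],[-0.005,0,0,0,0,0]]' 255
```

```text
time: 20.8
position: [0.6514, 0.1114, 0.0254]
orientation: [0.066, 0.998, -0.0, -0.002]
ft_force: [-13.4, 4.1, 6.5]
gripper_width: 0.0087
time: 21.3
position: [0.6534, 0.111, 0.0254]
orientation: [0.066, 0.998, -0.001, -0.003]
ft_force: [-19.6, 6.0, 12.8]
gripper_width: 0.009
```

```bash
python3 -m crank '[[-0.002,0,-0.001,0,0,0],[-0.004,0,-0.001,0,0,0],[-0.005,0,-0.001,0,0,0],[-0.005,0,-0.001,0,0,0],[-0.005,0,-0.001,0,0,0]]' 255
python3 - <<'E'
from h import *
s=robot.get_state();print(s["position"],s["ft_force"],s["torque"])
S=robot.camera("scene");cv2.imwrite("pics/y2.png",cv2.resize(S["frame"][250:390,290:430,::-1],None,fx=5.5,fy=4.2,interpolation=cv2.INTER_CUBIC))
D=robot.camera("side");cv2.imwrite("pics/y3.png",cv2.resize(D["frame"][200:300,170:270,::-1],None,fx=7.5,fy=5.9,interpolation=cv2.INTER_CUBIC))
W=robot.camera("wrist");cv2.imwrite("pics/y1.png",W["frame"][:,:,::-1])
E
```

```text
time: 21.8
position: [0.6533, 0.1102, 0.0257]
orientation: [0.066, 0.998, -0.001, -0.007]
ft_force: [-32.8, 8.5, 18.7]
gripper_width: 0.0087
[0.65325614 0.11020167 0.02573513] [-32.83646936   8.48815648  18.6818989 ] [ 3.20184195 11.19277364  0.09006699]
```

View pics/y2.png

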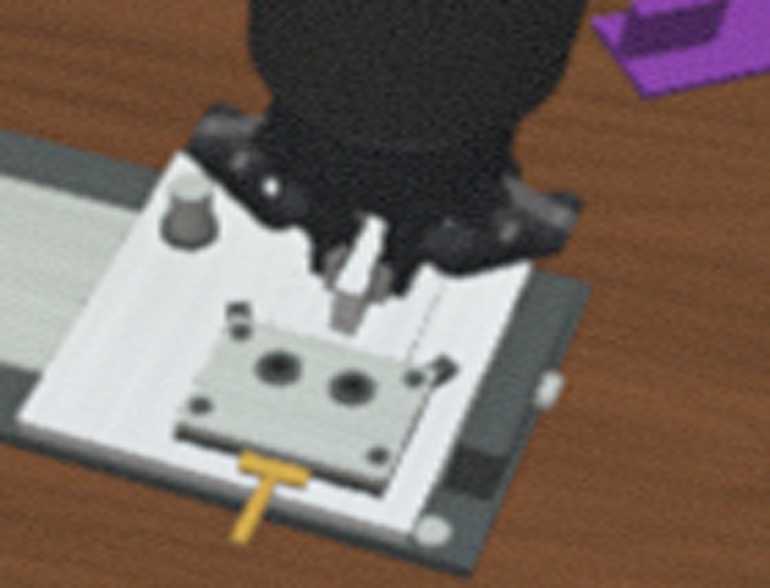

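View pics/y3.png

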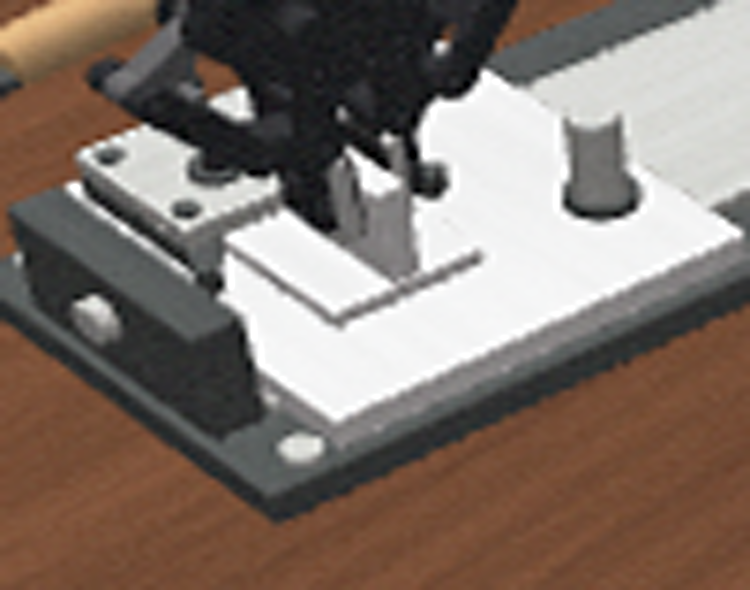

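View pics/y1.png

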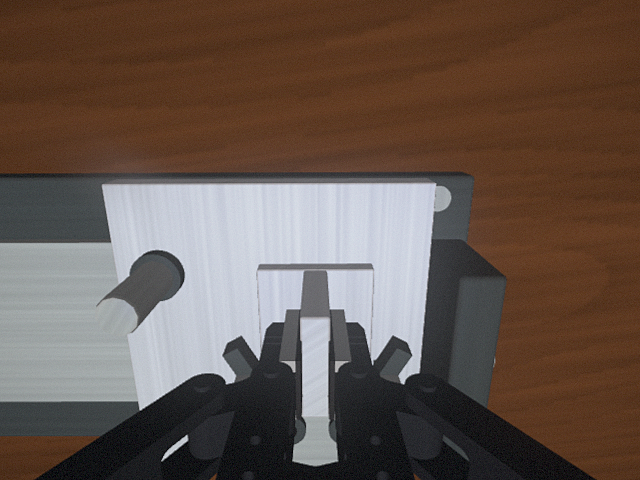

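Brass pad is out at the back and the position has stalled, so it is home. A slight shift of the carriage is possible, though, so I'll measure that by registering images.

```bash
cat > reg.py <<'E'
from h import *
import sys
ref=cv2.cvtColor(cv2.imread(sys.argv[1]),cv2.COLOR_BGR2GRAY)
cur=cv2.cvtColor(cv2.imread(sys.argv[2]),cv2.COLOR_BGR2GRAY)
def m(n,x0,y0,x1,y1):
    t=ref[y0:y1,x0:x1];P=22
    r=cv2.matchTemplate(cur[max(0,y0-P):y1+P,max(0,x0-P):x1+P],t,cv2.TM_CCOEFF_NORMED)
    _,v,_,l=cv2.minMaxLoc(r);print(n,"crop px shift",l[0]-min(P,x0),l[1]-min(P,y0),round(v,3))
m("bushes",200,335,400,410);m("post",155,165,225,255);m("leftedge",25,330,90,420);m("platecorner",165,390,225,450)
m("basebolt",405,510,465,560);m("stopbolt",525,360,575,420);m("stopcorner",460,440,520,505)
E
python3 reg.py pics/v2.png pics/x2.png; echo; python3 reg.py pics/v2.png pics/y2.png; python3 go.py .653 .1102 .0257 -.13
```

```text
bushes crop px shift 0 0 0.999
post crop px shift 0 0 0.999
leftedge crop px shift 0 0 0.998
platecorner crop px shift 0 0 0.999
basebolt crop px shift 0 0 0.999
stopbolt crop px shift 0 0 0.997
stopcorner crop px shift 0 0 0.97

bushes crop px shift -2 -1 0.994
post crop px shift -4 1 0.755
leftedge crop px shift -2 0 0.995
platecorner crop px shift -3 -1 0.993
basebolt crop px shift -1 0 0.988
stopbolt crop px shift 0 0 0.997
stopcorner crop px shift 0 0 0.97
shift [0.0003 0.     0.    ] mm [0.2 0.  0. ] turn [-0.0011 -0.0041 -0.0009] rows 0.0049415502791640385 0.09183781360797282
```

```bash
cat > st.py <<'E'
from h import *
import sys
s=robot.get_state();f=s["ft_force"];p=s["position"]-[.6837,.108,0];a=-.128
u=np.array([np.cos(a),np.sin(a)]);v=np.array([-np.sin(a),np.cos(a)])
print("tcp nest x,y mm",1e3*p[:2]@u,1e3*p[:2]@v,"z",1e3*p[2],"F along x,y,z",f[:2]@u,f[:2]@v,f[2],"w",s["gripper_width"],"t",s["time"])
S=robot.camera("scene");cv2.imwrite(sys.argv[1],cv2.resize(S["frame"][250:390,290:430,::-1],None,fx=5.5,fy=4.2,interpolation=cv2.INTER_CUBIC))
E
python3 -m crank '[[0.001,0.002,-0.0005,0,0,0],[0.002,0.004,-0.001,0,0,0],[0.002,0.004,-0.001,0,0,0],[0.002,0.004,-0.001,0,0,0],[0.002,0.004,-0.001,0,0,0]]' 255;python3 st.py pics/z1.png; python3 reg.py pics/v2.png pics/z1.png
```

```text
time: 22.45
position: [0.6535, 0.1114, 0.0259]
orientation: [0.067, 0.998, -0.002, -0.006]
ft_force: [-23.0, -0.2, 12.1]
gripper_width: 0.0091
tcp nest x,y mm -30.400020751789363 -0.4784791838771847 z 25.90424285773844 F along x,y,z -22.780492732434894 -3.1284382707711207 12.119554555511762 w 0.0090947080780191 t 22.45
bushes crop px shift 0 0 0.997
post crop px shift -2 2 0.816
leftedge crop px shift 0 0 0.998
platecorner crop px shift 0 0 0.999
basebolt crop px shift 0 0 0.999
stopbolt crop px shift 0 0 0.997
stopcorner crop px shift 0 0 0.971
```

```bash
python3 -m crank '[[0,0.002,-0.001,0,-0.001,0],[0,0.003,-0.001,0,-0.002,0],[0,0.003,-0.001,0,-0.002,0],[0,0.003,-0.001,0,-0.002,0],[0,0.003,-0.001,0,-0.002,0]]' 255;python3 st.py pics/z2.png; python3 reg.py pics/v2.png pics/z2.png; python3 go.py .653 .1102 .0257 -.13
```

```text
time: 23.0
position: [0.6535, 0.1122, 0.0258]
orientation: [0.067, 0.998, -0.003, -0.003]
ft_force: [-19.7, -5.9, 6.9]
gripper_width: 0.0088
tcp nest x,y mm -30.443005678460498 0.27567325016564354 z 25.823266705688734 F along x,y,z -18.822098152336746 -8.343211239065557 6.863561000561275 w 0.008843713606349486 t 23.0
bushes crop px shift 0 0 0.998
post crop px shift -1 1 0.881
leftedge crop px shift 0 0 0.998
platecorner crop px shift 0 0 0.999
basebolt crop px shift 0 0 0.999
stopbolt crop px shift 0 0 0.996
stopcorner crop px shift 0 0 0.974
shift [ 0.0004 -0.0027  0.0002] mm [ 0.3 -2.   0.1] turn [-0.0022 -0.002  -0.0016] rows 0.040403278549711256 0.0695476755887234
```

View pics/z2.png

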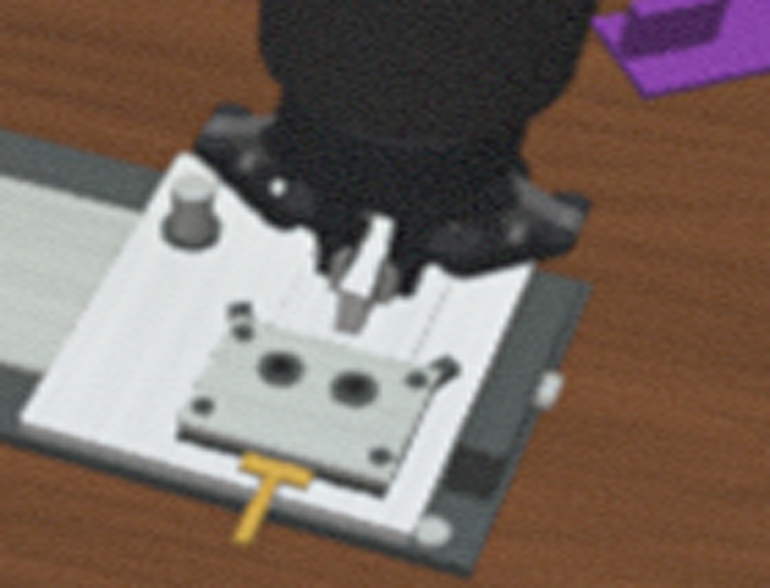

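Run:
```python
from h import *
W=robot.camera("wrist");cv2.imwrite("pics/za.png",cv2.resize(W["frame"][160:420,90:490,::-1],None,fx=2,fy=2.2,interpolation=cv2.INTER_CUBIC))
g=cv2.cvtColor(W["frame"],cv2.COLOR_RGB2GRAY).astype(float)
gy=np.abs(cv2.Sobel(cv2.GaussianBlur(g,(3,3),0),cv2.CV_64F,0,1))
def line(c0,c1,r0,r1,z,n):
    cs=np.arange(c0,c1);rs=[]
    for c in cs:
        col=gy[r0:r1,c];k=col.argmax();k=min(max(k,1),len(col)-2);a,b,d=col[k-1:k+2];rs.append(r0+k+.5*(a-d)/(a-2*b+d+1e-9))
    rs=np.array(rs);m=np.abs(rs-np.median(rs))<3;f=np.polyfit(cs[m],rs[m],1)
    A=onz(W,(c0,np.polyval(f,c0)),z);B=onz(W,(c1,np.polyval(f,c1)),z);d=B-A
    print(n,"px slope",f[0],"row",np.polyval(f,c0),"yaw",-np.arctan2(d[0],d[1]),A,B,"res",np.std(rs[m]-np.polyval(f,cs[m])),m.mean())
line(262,300,258,275,.044,"foot rear L");line(330,370,258,275,.044,"foot rear R");line(262,370,258,275,.044,"foot rear")
line(120,425,174,192,.036,"carriage front"); line(20,440,165,178,.02,"base front")
```

```text
foot rear L px slope 0.003330531561499833 row 262.9103602066428 yaw -0.13571788425028922 [0.62957421 0.09271398 0.044     ] [0.63173735 0.10855447 0.044     ] res 0.033696073251052894 1.0
foot rear R px slope 0.004303650943866434 row 263.10277330019017 yaw -0.13675793167131112 [0.63342802 0.12104811 0.044     ] [0.63571722 0.13768268 0.044     ] res 0.05941945460009004 1.0
foot rear px slope 0.003128100782213945 row 262.89161546320764 yaw -0.13550221812222332 [0.62956592 0.09271546 0.044     ] [0.6356969  0.13768455 0.044     ] res 0.057843347065870264 1.0
carriage front px slope -0.004962593239647299 row 184.23227440204369 yaw -0.12872207357066548 [0.59022358 0.03872868 0.036     ] [0.60645214 0.16410602 0.036     ] res 0.05214101241163271 1.0
base front px slope -0.0011631599133400247 row 172.945545417201 yaw -0.13272481141641942 [ 0.58084099 -0.01292213  0.02      ] [0.60590795 0.17483167 0.02      ] res 1.030424344915102 0.5619047619047619
```

View pics/za.png

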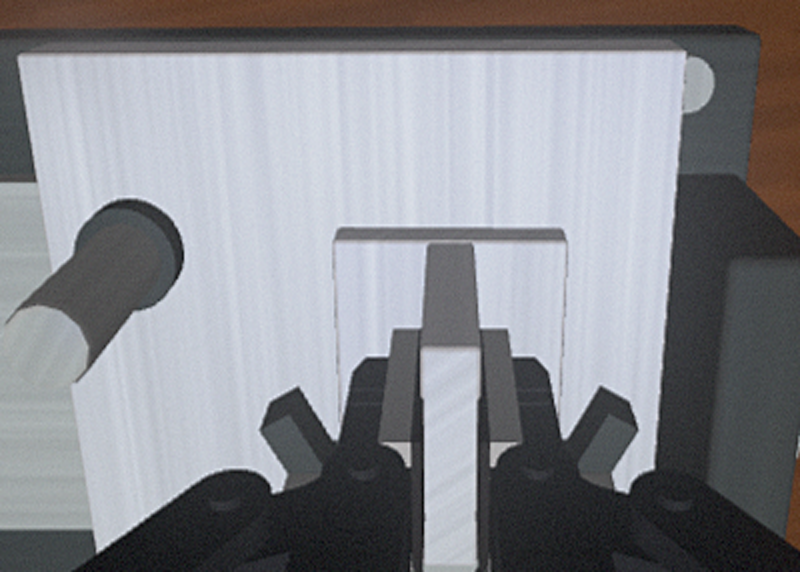

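```bash
python3 -m crank '[[-0.0005,-0.001,-0.0005,-0.001,-0.001,-0.001],[-0.0005,-0.001,-0.0005,-0.001,-0.001,-0.002],[-0.0005,-0.001,-0.0005,-0.001,-0.001,-0.0025],[-0.0005,-0.001,-0.0005,-0.001,-0.001,-0.0025],[-0.0005,-0.001,-0.0005,-0.001,-0.001,-0.0025]]' 255;python3 st.py pics/z3.png; python3 reg.py pics/v2.png pics/z3.png; python3 go.py .653 .1102 .0257 -.13
cat > edge.py <<'E'
from h import *
W=robot.camera("wrist")
g=cv2.cvtColor(W["frame"],cv2.COLOR_RGB2GRAY).astype(float)
gy=np.abs(cv2.Sobel(cv2.GaussianBlur(g,(3,3),0),cv2.CV_64F,0,1))
def line(c0,c1,r0,r1,z,n):
    cs=np.arange(c0,c1);rs=[]
    for c in cs:
        col=gy[r0:r1,c];k=col.argmax();k=min(max(k,1),len(col)-2);a,b,d=col[k-1:k+2];rs.append(r0+k+.5*(a-d)/(a-2*b+d+1e-9))
    rs=np.array(rs);m=np.abs(rs-np.median(rs))<3;f=np.polyfit(cs[m],rs[m],1)
    A=onz(W,(c0,np.polyval(f,c0)),z);B=onz(W,(c1,np.polyval(f,c1)),z);d=B-A
    print(n,"row",np.polyval(f,c0),"yaw",-np.arctan2(d[0],d[1]),"res",np.std(rs[m]-np.polyval(f,cs[m])));return A,B
for (r0,r1,z) in((258,266,.036),(266,276,.044)):
    A,B=line(264,298,r0,r1,z,"rearL");A2,B2=line(332,368,r0,r1,z,"rearR");d=B2-A;print(" rear yaw overall",-np.arctan2(d[0],d[1]));M=(A+B2)/2
    C,E=line(120,425,174,192,.036,"carr");u=(E-C)[:2];u/=np.linalg.norm(u);n=np.array([u[1],-u[0]]);print(" dist rear-front mm (35 expected)",1e3*(M-C)[:2]@n)
E
python3 edge.py
```

```text
time: 23.6
position: [0.6537, 0.1116, 0.0258]
orientation: [0.064, 0.998, -0.002, -0.002]
ft_force: [-18.5, -3.9, 3.2]
gripper_width: 0.0088
tcp nest x,y mm -30.163533410135027 -0.2688388902614422 z 25.75929302475357 F along x,y,z -17.84945735673247 -6.271449263906685 3.203867028915974 w 0.008766753476257048 t 23.6
bushes crop px shift 0 0 0.997
post crop px shift -2 2 0.826
leftedge crop px shift 0 0 0.998
platecorner crop px shift 0 0 0.999
basebolt crop px shift 0 0 0.999
stopbolt crop px shift 0 0 0.997
stopcorner crop px shift 0 0 0.971
shift [ 0.0007 -0.0019  0.    ] mm [ 0.5 -1.4  0. ] turn [-0.0011 -0.0011  0.0009] rows 0.03075619291104608 0.037708707977408516
rearL row 262.85467083474515 yaw -0.1257013762216499 res 0.014928656696157129
rearR row 262.99570134224933 yaw -0.12629767106191062 res 0.011173344203778725
 rear yaw overall -0.1273687198234852
carr row 182.38596357242352 yaw -0.128783487581351 res 0.04476145948321137
 dist rear-front mm (35 expected) 35.365446767774166
rearL row 268.8885598871068 yaw -0.1290592272645919 res 0.028383775946096944
rearR row 269.1092799810136 yaw -0.12897922849187982 res 0.019400684885046676
 rear yaw overall -0.12908443194403454
carr row 182.38596357242352 yaw -0.128783487581351 res 0.04476145948321137
 dist rear-front mm (35 expected) 35.08682599166573
```

```bash
python3 -m crank '[[-0.001,0,0,0,0,0],[-0.001,0,0,0,0,0],[-0.001,0,0,0,0,0],[-0.001,0,0,0,0,0],[-0.001,0,0,0,0,0]]' 255;python3 st.py pics/z4.png; python3 reg.py pics/v2.png pics/z4.png; python3 edge.py
python3 - <<'E'
from h import *
D=robot.camera("side");cv2.imwrite("pics/zb.png",cv2.resize(D["frame"][200:300,170:270,::-1],None,fx=7.5,fy=5.9,interpolation=cv2.INTER_CUBIC))
E
```

```text
time: 24.2
position: [0.6537, 0.1115, 0.0257]
orientation: [0.064, 0.998, -0.002, -0.002]
ft_force: [-19.9, -2.8, 5.4]
gripper_width: 0.009
tcp nest x,y mm -30.180838944612475 -0.3606902095816967 z 25.740512547070043 F along x,y,z -19.425297812207116 -5.320636290960166 5.431464144847669 w 0.009000321855837315 t 24.2
bushes crop px shift 0 0 0.997
post crop px shift -2 2 0.816
leftedge crop px shift 0 0 0.998
platecorner crop px shift 0 0 0.999
basebolt crop px shift 0 0 0.999
stopbolt crop px shift 0 0 0.997
stopcorner crop px shift 0 0 0.968
rearL row 262.8554972829124 yaw -0.1256964505665448 res 0.013940561306250482
rearR row 263.0017875829058 yaw -0.12564380365044747 res 0.014021942634879303
 rear yaw overall -0.12711872796479476
carr row 182.28871734263637 yaw -0.12899140783048474 res 0.051127373743782525
 dist rear-front mm (35 expected) 35.381769512740526
rearL row 268.93649357405894 yaw -0.12837382011449633 res 0.02494569703150378
rearR row 269.1134705296363 yaw -0.12867732841755816 res 0.027111125241584485
 rear yaw overall -0.12844640398021262
carr row 182.28871734263637 yaw -0.12899140783048474 res 0.051127373743782525
 dist rear-front mm (35 expected) 35.12604945909528
```

View pics/zb.png

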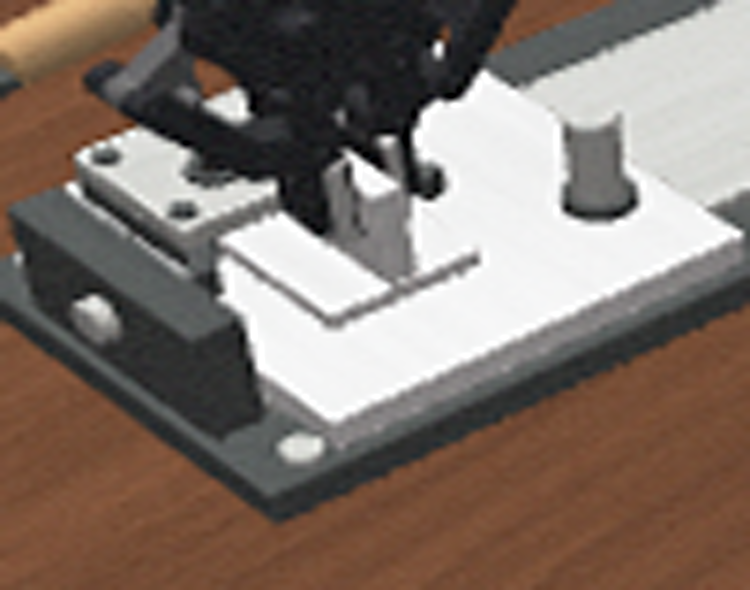

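The side view shows the foot flat on the floor under the plate, the fingers still on the web and the carriage against the stop block. The readings are steady, so I'm handing in.

Run:
```python
from bench import robot
print(robot.hand_in())
```

```text
the job is handed in; nothing more can be done
None
```

I pushed the carriage by its post to the tall stop, where it stalled at 30 N. I then gripped the white aluminium T-bracket by its web, slid the foot under the bush plate until it stopped, and handed in at about 24 s with it still held.

**Last checks**
- **Home:** the push into the nest was 19 N, more than the 12 N spring. The position had stayed the same at 33 N, so the foot is against the solid back. The rear edge of the foot measured 35.1–35.4 mm from the carriage front, where fully home is 35, and the brass pad shows out at the back.
- **Square:** the foot is within about 0.002 rad of the carriage.
- **Carriage:** its edges and bush plate were back in the image position they had before insertion, with about 5 N still holding it toward the stop.

**What disagreed or went wrong**
- **Finger height:** the fingers appeared about 27 mm higher than the reported TCP. The TCP read 11 mm below the bench with no contact force, so I set heights from the pictures and from touching the nest floor.
- **Carriage shift:** during the hardest push the carriage crept about 1 mm off the stop. I pressed it back and squared the bracket again.
- **Weak image match:** the push post matched poorly in the final image comparison (about 0.82), most likely because the gripper partly covered it. The other carriage marks matched well.

I did not touch the other things, but I did not check their positions again at the end.

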